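# Check the brush case's lid and put the section brushes away

### The job

Try the hinge of the brush case before using it: swing its lid right back to its stop and then all the way down until it is fully shut, feeling that it runs freely; if something left in the case makes it bind, take that out and lay it on the wooden drawer box or on the bench. Then swing the lid right back again, lay every section brush level in a pair of saddle notches of its own with its bristles towards the hinges, and finish by swinging the lid fully shut, leaving the loupe, the slide packet and the forceps where they are.

Things in the scene. Friction and masses are not known exactly. Their poses are not given: they have to be found in the camera images.
- case: fixed open tray of the brush case, aluminium, 188 mm long (x) by 120 mm wide (y), lidded. Origin: centre of its underside; x points from its front to the hinges, y left, z up. End walls 4 mm thick, rim 42 mm above the bench; side walls only 14 mm high. Inside, two white comb rails, 12 mm thick, cross it at x = -42 and +42 mm; floor between them 6 mm above the bench.
- notches_0 (a point): right pair of saddle notches (y = -40 mm in the case): the point midway between the two rails, level with the notch floors, 24 mm above the bench; x along the case to the hinges. Each notch is 12 mm wide with a flat floor; teeth 38 mm high, rounded by 6 mm, widen its mouth to 24 mm. The end walls leave a brush centred here 10 mm of play each way.
- notches_1 (a point): middle pair of saddle notches (y = 0 mm in the case): the point midway between the two rails, level with the notch floors, 24 mm above the bench; x along the case to the hinges. Each notch is 12 mm wide with a flat floor; teeth 38 mm high, rounded by 6 mm, widen its mouth to 24 mm. The end walls leave a brush centred here 10 mm of play each way.
- notches_2 (a point): left pair of saddle notches (y = 40 mm in the case): the point midway between the two rails, level with the notch floors, 24 mm above the bench; x along the case to the hinges. Each notch is 12 mm wide with a flat floor; teeth 38 mm high, rounded by 6 mm, widen its mouth to 24 mm. The end walls leave a brush centred here 10 mm of play each way.
- lid (a joint): angle of the case's lid in rad: 0 fully shut, 1.68 at its stop (just past upright). The hinge has an even friction of about 0.3 N m and the lid stays where it is left; with nothing in its way it swings with a few newtons at the bar over the whole arc.
- lid_bar (a point): middle of the bar of the dark bow handle on the lid's upper face: round, 10 mm thick, 82 mm clear between its posts, parallel to the hinge axis. It is 170 mm from the hinge axis along the lid and 46 mm off the lid's mid-plane (44 mm clear of its face) and swings with the lid; shut, it is 90 mm above the bench. It can turn in a grip that keeps pointing down.
- lid_axis (a point): middle of the lid's hinge axis, 94 mm behind the case's middle and 44 mm above the bench; the axis runs along its y, its x points as the case's does. The lid is a 4 mm plate, 188 x 120 mm, with 26 mm skirts at its two sides above the tray's low side walls.
- brush_0_mid (a point): middle (half-way along and up, 3.5 mm above its underside) of a fine section brush lying flat: 159 mm long, 7 mm high, 8 mm wide; y runs along it, the bristles are at the -y end. The stiff flat-sided handle reaches from 58 mm towards the bristles to 80 mm the other way; the rest is bristles. 14 g. Two or three brushes are there; an absent one reads None.
- brush_1_mid (a point): middle (half-way along and up, 3.5 mm above its underside) of a fine section brush lying flat: 159 mm long, 7 mm high, 8 mm wide; y runs along it, the bristles are at the -y end. The stiff flat-sided handle reaches from 58 mm towards the bristles to 80 mm the other way; the rest is bristles. 14 g. Two or three brushes are there; an absent one reads None.
- brush_2_mid (a point): middle (half-way along and up, 3.5 mm above its underside) of a fine section brush lying flat: 159 mm long, 7 mm high, 8 mm wide; y runs along it, the bristles are at the -y end. The stiff flat-sided handle reaches from 58 mm towards the bristles to 80 mm the other way; the rest is bristles. 14 g. Two or three brushes are there; an absent one reads None.
- brush_0_tip (a point): tip of the bristles of that brush, 79 mm from brush_0_mid; None if absent
- brush_1_tip (a point): tip of the bristles of that brush, 79 mm from brush_1_mid; None if absent
- brush_2_tip (a point): tip of the bristles of that brush, 79 mm from brush_2_mid; None if absent
- marker_0_mid (a point): middle (half-way along and up, 6 mm above its underside) of a marker pen, 135 mm long (its y), 12 mm wide and high; it does not roll; 16 g. One pen of the three is there, the others read None: either left slantwise on the tooth tops of both rails in the case, where it keeps the lid from shutting, or already out of the way on the bench.
- marker_1_mid (a point): middle (half-way along and up, 6 mm above its underside) of a marker pen, 135 mm long (its y), 12 mm wide and high; it does not roll; 16 g. One pen of the three is there, the others read None: either left slantwise on the tooth tops of both rails in the case, where it keeps the lid from shutting, or already out of the way on the bench.
- marker_2_mid (a point): middle (half-way along and up, 6 mm above its underside) of a marker pen, 135 mm long (its y), 12 mm wide and high; it does not roll; 16 g. One pen of the three is there, the others read None: either left slantwise on the tooth tops of both rails in the case, where it keeps the lid from shutting, or already out of the way on the bench.
- wood_drawer_box: fixed wooden drawer box beside the case, with a flat bare top 72 mm above the bench that reaches 140 mm each way from this origin along x and y, free to lay things on; origin on the bench under its middle
- loupe: black loupe standing on the bench, 44 mm across, 40 mm high; origin at the centre of its underside. Not to be moved.
- slide_packet: carton of slides lying on the bench, 30 x 82 x 30 mm; origin at the centre of its underside, y along it. Not to be moved.
- forceps: steel forceps lying on the bench, 134 mm long (its y), 16 mm wide, 8 mm high; origin at the centre of its underside. Not to be moved.

How it is judged:
By the outcome, as a careful person would: the job done as asked, in the order asked, and still so for the second after the job is handed in, with the robot touching nothing.
Of brush_0, brush_1, brush_2 only 2 to 3 are there at a start; the rules pass over those that are not, and their reading is None.
Of marker_0, marker_1, marker_2 only 1 to 1 are there at a start; the rules pass over those that are not, and their reading is None.
At some moment in a run one of brush_2 may be knocked a few centimetres aside while the robot is not near it.
Once in a run the grip may slacken for a moment while it holds something.
It also fails if it takes over 210 s, if anything falls off the work surface, if the arm or the gripper's body presses on something with over 40 N, if the wrist force passes 120 N, or if a joint passes its speed limit or range.

### The arm

A 6-joint arm with a two-finger parallel gripper is mounted at the origin on the work surface; the furniture and walls round the work are solid. World frame = base frame: x ahead of the robot, y to its left, z up, the work surface at z = 0. Lengths are in mm, angles in rad, forces in N, time in s.
With the tool pointing down it reaches from about 275 to 775 mm from the base axis. Payload 14.6 kg.
Tool frame: the origin (TCP) lies at the very end of the fingers, on their centre line; the grasp point (between the pads) lies 19 mm behind it (arm.pinch_z is the distance from the TCP to the grasp point, in mm); z points along the fingers, y is the line along which they close (so a half turn about z gives the same grasp; the last joint's range is limited). The gripper opens to 85 mm and grips with 20 to 120 N. Pads are 22 mm wide; open, the fingers measure 114 mm over their backs; the gripper's body (76 mm by 85 mm) begins 54 mm behind the grasp point. The pads swing forward as they close: fully open they stand 13 mm farther back than shut.
Start: joints at [-1.357, 0.263, -0.048, 1.259, 0, 1.415], TCP at [189.255, -489.705, 196.778] pointing down, gripper open.
Joint ranges: [-2.65, 2.65], [-0.89, 1.7], [-1.18, 1.37], [-2.13, 2.11], [-1.35, 1.29], [-3.14, 3.14]. Speed limits (rad/s): [1.89, 1.89, 2.57, 2.79, 3.14, 3.14].

### API

Orientations are given as a rotation vector (axis times angle).
In Python, from workcell import arm gives the robot as it stands. The module is installed in compiled form; this text tells all that it offers.
- The arm moves only by the shell command python3 -m creep 'ROWS' [OPENING]. ROWS is JSON, a list that holds one entry, the list of rows, each a list of 4 numbers: the shift along the tool's x, y, z in mm, then the turn about the tool's z in degrees. A call has 1 to 8 rows; each row is the pose to reach, as a shift and turn from the pose commanded when the call began, along the tool's axes at that moment; what a row does not reach only later rows make up. A row lasts 1/12 s, in which the tool goes at most 41.7 mm and 7.16 degrees, less where a joint would pass 70% of its speed; a pose out of reach is approached as far as the arm can. A call with a gripper value outside its range is refused whole. OPENING is the closure, from 0 (fully open) to 1 (shut), set as the call begins (- or left out, the last holds). The fingers move at their own pace and stop on an object; the grip force is fixed at half the most. Time passes only in rows, so rows that repeat a pose let the fingers close. It gives the time, the measured TCP pose, the force and the opening at its end, in the units of the state.
- arm.observe(): the state, without advancing time (a new reading comes with each control period).
- arm.camera(name): name is "side" or "top" or "wrist"; returns a dict with "pixels" (384x512x3 uint8, red, green, blue), "intrinsics" (3x3 intrinsics, pixels), "position" and "rotation" of the camera in the world. Camera axes: x right, y up, looking along -z (the intrinsics and any distortion apply to the point x, -y, -z); pixel columns grow to the right and rows downward; lengths in mm; the calibration is good to about 2 mm. A picture is of the moment at which its call begins. There is no depth.
- arm.sign_off(): hands the job in, once; it reports no verdict.
The state is a dict: "time_s": time; "joints": joint angles; "qvel": joint speeds; "joint_torque": joint torques, N m; "tcp_pos": TCP position; "eef_rot": TCP orientation; "ft_force": force on the tool from outside, world axes, zero at the start; "wrist_torque": the same for the moment, N m; "gripper_width": finger opening in mm.
Only numpy, scipy, OpenCV 4.12 (cv2) and the standard library are available. Lean on these libraries where they do the work, as an engineer would, in place of code of your own. Each camera call takes 0.05 s, during which the arm holds its last target. There are 200 camera calls.

## Working session

There is one attempt and no reset: what is moved stays moved. The work goes in short steps, Python scripts to look and compute and a shell command to move; the robot and the scene stay as the last step left them, time stands still between calls to the robot, and variables do not carry over. Pictures are saved under pics/ and viewed, on a budget of 21 in all, crops included, one or two more only if the job needs it, and the job is handed in when it is done.

```bash
mkdir -p pics
cat > h.py <<'E'
import numpy as np, cv2
from scipy.spatial.transform import Rotation as R
from workcell import arm
def snap(n,f=None):
    c=arm.camera(n)
    np.savez(f"{f or n}.npz",**{k:np.array(c[k]) for k in("pixels","intrinsics","position","rotation")})
    cv2.imwrite(f"pics/{f or n}.png",c["pixels"][:,:,::-1]); return c
def load(f): return dict(np.load(f"{f}.npz"))
def rot(c):
    r=np.array(c["rotation"]); return r if r.shape==(3,3) else R.from_rotvec(r).as_matrix()
def ray(c,u,v):
    K=np.array(c["intrinsics"]); d=np.linalg.solve(K,[u,v,1.]); return rot(c)@np.array([d[0],-d[1],-d[2]])
def onz(c,u,v,z):
    d=ray(c,u,v); p=np.array(c["position"]); return p+d*(z-p[2])/d[2]
def proj(c,P):
    q=rot(c).T@(np.array(P,float)-np.array(c["position"])); q=np.array(c["intrinsics"])@np.array([q[0],-q[1],-q[2]]); return q[:2]/q[2]
def tri(c1,a,c2,b):
    d1,d2=ray(c1,*a),ray(c2,*b); p1,p2=np.array(c1["position"]),np.array(c2["position"])
    s=np.linalg.lstsq(np.c_[d1,-d2],p2-p1,rcond=None)[0]; A,B=p1+s[0]*d1,p2+s[1]*d2
    return (A+B)/2,np.linalg.norm(A-B)
def rel(P,yaw=None):
    "shift in tool axes to put TCP at P"
    o=arm.observe(); return R.from_rotvec(o["eef_rot"]).as_matrix().T@(np.array(P)-o["tcp_pos"])
def st():
    o=arm.observe(); M=R.from_rotvec(o["eef_rot"]).as_matrix()
    print(o["time_s"],np.round(o["tcp_pos"],1),"x",np.round(M[:,0],3),"y",np.round(M[:,1],3),"z",np.round(M[:,2],3),np.round(o["ft_force"],1),o["gripper_width"])
E
python3 - <<'E'
from h import *
for n in("side","top","wrist"):
    c=snap(n,n+"0"); print(n,c["intrinsics"],c["position"],c["rotation"],[k for k in c])
st(); print(arm.pinch_z)
a=[cv2.imread(f"pics/{n}0.png") for n in("top","side")]
cv2.imwrite("pics/t0b.png",cv2.resize(a[0],(800,600),interpolation=cv2.INTER_CUBIC))
cv2.imwrite("pics/s0b.png",cv2.resize(a[1],(800,600),interpolation=cv2.INTER_CUBIC))
E
```

```text
side [[389.12270655   0.         259.06376711]
 [  0.         389.12270655 193.21612453]
 [  0.           0.           1.        ]] [ 569.25026797 -720.33296687 1240.5763775 ] [0.54947919 0.02615622 0.05596274] ['pixels', 'intrinsics', 'position', 'rotation']
top [[395.36267505   0.         255.18649203]
 [  0.         395.36267505 192.5093468 ]
 [  0.           0.           1.        ]] [ 285.12057516  -17.44808163 1256.84351795] [ 0.15236038 -0.15021836 -1.59291116] ['pixels', 'intrinsics', 'position', 'rotation']
wrist [[264.98113776   0.         256.58492579]
 [  0.         264.98113776 188.73685159]
 [  0.           0.           1.        ]] [ 263.03657441 -460.59047374  373.00466556] [-0.27914234  0.1932159  -1.19054605] ['pixels', 'intrinsics', 'position', 'rotation']
0.15 [ 189.2 -489.5  196.4] x [0.933 0.36  0.   ] y [ 0.36  -0.933 -0.001] z [-0.     0.001 -1.   ] [-0.5 -0.1  0.9] 85.29829707228976
18.700000000000003
```

View pics/t0b.png

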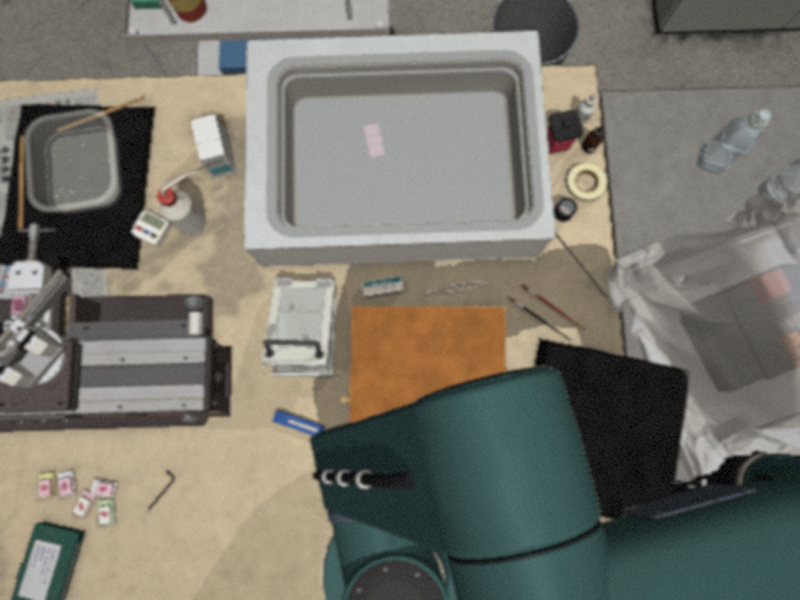

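View pics/s0b.png

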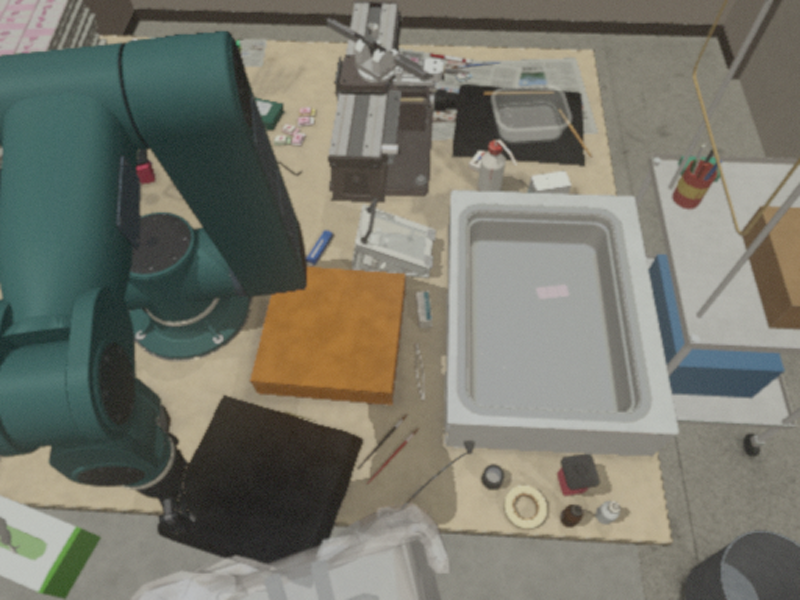

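Top view: the drawer box is the orange square (350-505, 305-), the case is at (300,325) with the dark bow at (292,350), the brushes are at about (540,315) and (552,305), and the loupe is at (565,208). I'll crop in for detail.

Run:
```python
from h import *
a=cv2.imread("pics/top0.png"); b=cv2.imread("pics/side0.png")
f=lambda i,x,y,w,h:cv2.resize(i[y:y+h,x:x+w],(400,300),interpolation=cv2.INTER_CUBIC)
cv2.imwrite("pics/crop0.png",np.vstack([np.hstack([f(a,155,170,100,75),f(a,155,235,100,75)]),np.hstack([f(b,180,125,120,90),f(b,220,250,120,90)])]))
cv2.imwrite("pics/crop0.png",np.vstack([np.hstack([f(a,155,170,80,60),f(a,300,140,120,90)]),np.hstack([f(b,180,125,120,90),f(b,220,240,120,90)])]))
```

```text
(no output)
```

View pics/crop0.png

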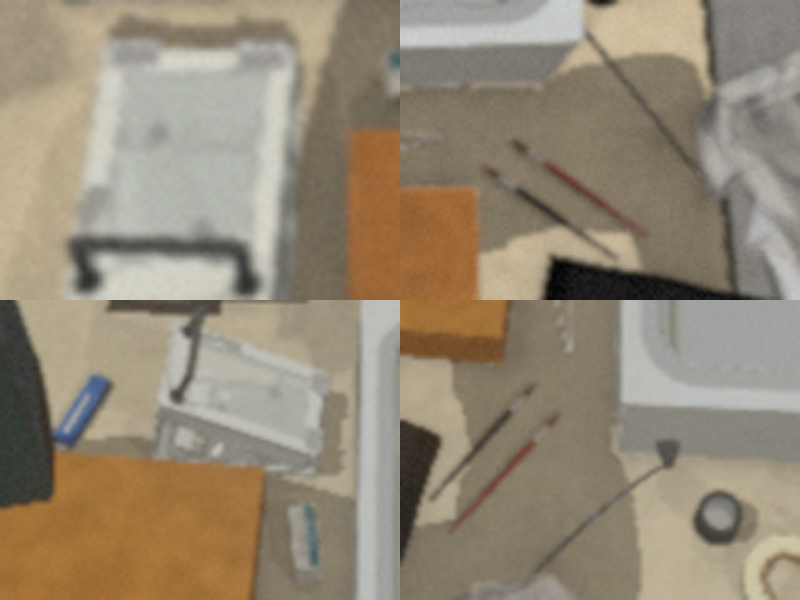

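The crop shows the lid shut, or nearly so, with the bow on the robot's side and the hinges on the far side. There are two brushes, black and red, both with bristles toward the upper left (away from the robot), and a blue item lies on the bench. Now I'll measure these.

Run:
```python
from h import *
t,s=load("top0"),load("side0")
T=lambda x,y,x0,y0,k:(x0+(x+.5)*k-.5,y0+(y+.5)*k-.5)
A=lambda x,y:T(x,y,155,170,.2); B=lambda x,y:T(x-400,y,300,140,.3); C=lambda x,y:T(x,y-300,180,125,.3); D=lambda x,y:T(x-400,y-300,220,240,.3)
print("bar L/R",tri(t,A(77,246),s,C(200,305)),tri(t,A(250,246),s,C(185,375)))
print("post feet",tri(t,A(90,283),s,C(200,300)),tri(t,A(248,286),s,C(178,396)))
print("hinge corners z44",[onz(t,*A(*p),46) for p in((108,45),(297,45))], "side", onz(s,*C(322,378),46))
for n,h,p,q in(("blk",3.5,(488,172),(612,256)),("red",4,(516,146),(645,235))):
    a,b=onz(t,*B(*p),h),onz(t,*B(*q),h); print(n,"top",a,b,np.linalg.norm(a-b))
for n,p,q in(("blk",(533,385),(432,498)),("red",(557,416),(452,530))):
    a,b=onz(s,*D(*p),4),onz(s,*D(*q),4); print(n,"side",a,b,np.linalg.norm(a-b))
k=.64
for z in(3,12):
    a,b=onz(t,275*k,416*k,z),onz(t,322*k,430*k,z); print("blue",a,b,np.linalg.norm(a-b))
a,b=onz(s,*C(100,378),12),onz(s,*C(62,443),12); print("blue side",a,b,np.linalg.norm(a-b))
print("drawer corners z72",[onz(t,x*k,y*k,72) for x,y in((350,307),(505,307))],onz(s,405*k,270*k,72))
print("packet",onz(t,382*k,283*k,30),"forc",onz(t,457*k,288*k,8),"loupe",onz(t,565*k,205*k,40))
```

```text
bar L/R (array([430.52047923, 220.84316234, 161.67457583]), np.float64(1.2500148735299963)) (array([425.41609739, 123.164095  , 163.83137308]), np.float64(3.366711757778558))
post feet (array([420.06566509, 216.27933271, 168.45266007]), np.float64(24.932576641634327)) (array([411.22145989, 131.95543164, 113.55505174]), np.float64(2.139475352864737))
hinge corners z44 [array([571.89802316, 228.01218129,  46.        ]), array([568.56710899, 109.16594525,  46.        ])] side [567.58694464 218.49256131  46.        ]
blk top [ 526.46852809 -247.92060599    3.5       ] [ 441.37103472 -361.38112537    3.5       ] 141.8269115385301
red top [ 551.340044   -276.59181989    4.        ] [ 460.67530291 -394.44859046    4.        ] 148.69537197180466
blk side [ 530.0964609  -246.24022428    4.        ] [ 440.16186761 -365.69536078    4.        ] 149.52511731227207
red side [ 555.77531429 -277.21476016    4.        ] [ 462.13292733 -394.94314089    4.        ] 150.42894755917752
blue [301.41855359 234.26111556   3.        ] [271.50431114 140.48751356   3.        ] 98.42941802328201
blue [301.30156785 232.45436476  12.        ] [271.60204772 139.35386304  12.        ] 97.72289862949299
blue side [302.05956921 231.27299935  12.        ] [270.01487767 134.2413229   12.        ] 102.18614627657126
drawer corners z72 [array([505.71708747,  76.37046744,  72.        ]), array([ 497.30862341, -225.66190632,   72.        ])] [509.90339822  81.11756083  72.        ]
packet [561.37708582  13.98971811  30.        ] forc [ 551.4065915  -140.19266919    8.        ] loupe [ 713.64086905 -367.98509266   40.        ]
```

The bar is about 70 mm above its shut height, so the lid stands about 27° open, and it hides whatever is inside. I'll move above the bar.

```bash
python3 -m creep '[[[160,-180,-33,-22],[300,-350,-33,-44],[461,-531,-33,-66],[461,-531,-33,-66],[461,-531,-33,-66],[461,-531,-33,-66],[461,-531,-33,-66],[461,-531,-33,-66]]]' 0.5
python3 - <<'E'
from h import *
st()
E
```

```text
time_s: 0.82
tcp_pos: [302.1, -174.9, 215.2]
eef_rot: [2.429, 1.992, 0.0]
ft_force: [1.0, -1.2, -0.2]
gripper_width: 42.6
0.8167 [ 302.1 -174.9  215.2] x [ 0.195  0.981 -0.   ] y [ 0.981 -0.195  0.   ] z [ 0. -0. -1.] [ 1.  -1.2 -0.2] 42.58839481576166
```

```bash
cat >> h.py <<'E'
def go(P,ya=None):
    "shift + turn(deg) to TCP P with tool y at world angle ya (deg, mod 180)"
    o=arm.observe(); M=R.from_rotvec(o["eef_rot"]).as_matrix(); d=M.T@(np.array(P)-o["tcp_pos"])
    t=0
    if ya is not None: a=np.degrees(np.arctan2(M[1,1],M[0,1])); t=-((ya-a+90)%180-90)
    print("go",np.round(d,1),"turn",round(t,1))
E
python3 - <<'E'
from h import *
go([428,172,230],-3)
E
```

```text
go [364.8  55.7 -14.9] turn -8.3
```

```bash
python3 -m creep '[[[365,56,-15,-8],[365,56,-15,-8],[365,56,-15,-8],[365,56,-15,-8],[365,56,-15,-8],[365,56,-15,-8],[365,56,-15,-8],[365,56,-15,-8]]]'; python3 -m creep '[[[0,0,0,0],[0,0,0,0]]]'
python3 - <<'E'
from h import *
st(); go([428,172,230],-3)
c=snap("wrist","w1"); c=snap("side","s1"); c=snap("top","t1")
print(proj(load("w1"),[428,172,162]))
a=cv2.imread("pics/w1.png"); b=cv2.imread("pics/s1.png")[110:230,160:320]
cv2.imwrite("pics/v1.png",np.hstack([cv2.resize(a,(400,300)),cv2.resize(b,(400,300),interpolation=cv2.INTER_CUBIC)]))
E
```

```text
time_s: 1.48
tcp_pos: [412.4, 122.9, 228.0]
eef_rot: [2.289, 2.151, 0.0]
ft_force: [2.4, -0.7, -0.5]
gripper_width: 42.4
time_s: 1.65
tcp_pos: [412.4, 122.4, 227.5]
eef_rot: [-2.284, -2.156, 0.001]
ft_force: [0.1, -0.3, -0.2]
gripper_width: 42.5
1.65 [412.4 122.4 227.5] x [ 0.058  0.998 -0.   ] y [ 0.998 -0.058 -0.001] z [-0.001 -0.    -1.   ] [ 0.1 -0.3 -0.2] 42.539403285645065
go [50.4 12.7 -2.5] turn -0.3
[272.45897667 136.33258514]
```

View pics/v1.png

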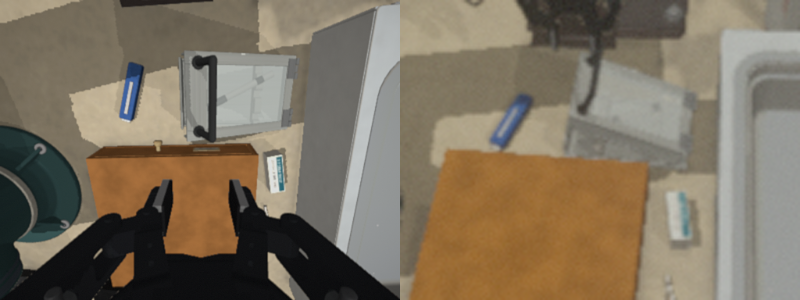

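The wrist view shows the bar as a vertical dark line at v1 (211, 62-133). A grey slanted pen is visible through the clear lid at about (245,88), so the case has a marker in it. I'll refine the bar.

Run:
```python
from h import *
t,w=load("t1"),load("w1"); 
print(w["position"])
k=1.28
T=lambda x,y:(155+(x+.5)*.2-.5,170+(y+.5)*.2-.5)
print(tri(t,T(82,246),w,(211*k,63*k)),tri(t,T(246,246),w,(211*k,132*k)))
for z in(155,162,168): print(z,onz(w,211*k,63*k,z),onz(w,211*k,132*k,z))
```

```text
[415.70187117 202.95359256 404.13732735]
(array([428.77555382, 218.21072515, 162.30439936]), np.float64(2.276354283276214)) (array([428.98148022, 131.79585782, 125.36261124]), np.float64(6.259153441386425))
155 [428.14246197 219.23579329 155.        ] [424.8542407  140.08449888 155.        ]
162 [427.79291926 218.77831305 162.        ] [424.597087   141.85092891 162.        ]
168 [427.49331123 218.38618712 168.        ] [424.37666954 143.36501179 168.        ]
```

```bash
python3 -m creep '[[[48,11,0,0],[48,11,0,0],[48,11,40,0],[48,11,82,0],[48,11,82,0],[48,11,82,0],[48,11,82,0],[48,11,82,0]]]'; python3 -m creep '[[[0,0,0,0],[0,0,0,0],[0,0,0,0],[0,0,0,0],[0,0,0,0],[0,0,0,0]]]' 1
python3 - <<'E'
from h import *
st(); c=snap("side","s2");c=snap("wrist","w2")
a=cv2.imread("pics/w2.png"); b=cv2.imread("pics/s2.png")[110:230,160:320]
cv2.imwrite("pics/v2.png",np.hstack([cv2.resize(a,(400,300)),cv2.resize(b,(400,300),interpolation=cv2.INTER_CUBIC)]))
E
```

```text
time_s: 2.47
tcp_pos: [428.0, 167.5, 148.5]
eef_rot: [2.289, 2.148, 0.005]
ft_force: [-0.5, 0.3, 0.4]
gripper_width: 42.4
time_s: 2.97
tcp_pos: [426.4, 167.8, 146.0]
eef_rot: [-2.289, -2.151, -0.0]
ft_force: [0.2, 0.5, 0.5]
gripper_width: 0.3
2.9667 [426.4 167.8 146. ] x [0.062 0.998 0.   ] y [ 0.998 -0.062 -0.   ] z [-0.  0. -1.] [0.2 0.5 0.5] 0.27503304753565494
```

Width 0.3 mm, so the grip missed the bar. I'll look.

View pics/v2.png

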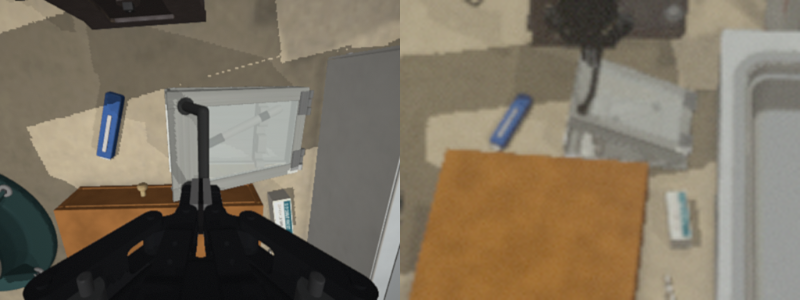

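The bar runs under the fingertips, from (203,107) to (203,180), so it is lower than I estimated. I'll triangulate it from the two wrist views.

Run:
```python
from h import *
w1,w2=load("w1"),load("w2"); k=1.28
print(w1["position"],w2["position"])
print(tri(w1,(211*k,61*k),w2,(203*k,107*k)))
print("left foot",tri(w1,(197*k,62*k),w2,(186*k,105*k)))
print("hinge-left lid corner",tri(w1,(296*k,55*k),w2,(310*k,88*k)))
print("lid/tray front-left",tri(w1,(183*k,53*k),w2,(167*k,90*k)))
# pixel scan for the bar in column direction in w2
g=w2["pixels"].sum(2)
for r in(150,180,200): print(r,[int(v) for v in g[r,235:290:3]])
g=w1["pixels"].sum(2)
for r in(95,120,150): print(r,[int(v) for v in g[r,245:300:3]])
```

```text
[415.70187117 202.95359256 404.13732735] [429.87263249 248.31464288 322.59275897]
(array([430.17733854, 223.34923561, 125.7204696 ]), np.float64(0.9776899251128582))
left foot (array([412.75649003, 224.33906393, 108.12244455]), np.float64(1.572045660270573))
hinge-left lid corner (array([563.91253133, 229.50608148,  57.26395268]), np.float64(0.007498934586211182))
lid/tray front-left (array([392.67021952, 239.05974203,  87.11023194]), np.float64(0.5128365789745601))
150 [475, 460, 440, 413, 417, 430, 121, 125, 141, 151, 126, 496, 530, 529, 533, 531, 530, 530, 530]
180 [471, 461, 454, 467, 461, 471, 217, 123, 142, 150, 126, 405, 433, 432, 436, 435, 427, 440, 529]
200 [462, 464, 451, 467, 463, 466, 275, 119, 139, 150, 129, 512, 547, 547, 548, 546, 548, 550, 551]
95 [464, 450, 461, 449, 456, 405, 407, 404, 111, 147, 135, 503, 529, 528, 528, 527, 527, 530, 530]
120 [465, 450, 462, 450, 458, 452, 448, 411, 114, 144, 127, 505, 530, 530, 523, 519, 524, 532, 528]
150 [380, 396, 456, 448, 455, 451, 457, 340, 126, 145, 116, 556, 546, 547, 545, 546, 545, 548, 545]
```

The bar is at z≈126, which matches a lid angle of about 13° and the front edge measured at 87. I'll open, go down 39 mm and grip.

```bash
python3 -m creep '[[[0,0,0,0],[0,0,0,0],[0,0,0,0],[0,0,0,0],[0,0,20,0],[0,0,39,0],[0,0,39,0],[0,0,39,0]]]' 0.5; python3 -m creep '[[[0,0,0,0],[0,0,0,0],[0,0,0,0],[0,0,0,0],[0,0,0,0],[0,0,0,0]]]' 1
python3 - <<'E'
from h import *
st()
E
```

```text
time_s: 3.73
tcp_pos: [425.8, 167.7, 106.8]
eef_rot: [-2.289, -2.151, 0.002]
ft_force: [-0.2, -0.0, 0.2]
gripper_width: 42.5
time_s: 4.23
tcp_pos: [427.9, 167.9, 107.7]
eef_rot: [2.288, 2.15, 0.003]
ft_force: [7.5, -0.6, -5.4]
gripper_width: 7.4
4.2333 [427.9 167.9 107.7] x [0.062 0.998 0.   ] y [ 0.998 -0.062  0.003] z [ 0.003  0.    -1.   ] [ 7.5 -0.6 -5.4] 7.390532980921262
```

Gripped. I'll swing it open along the arc in stages and watch the force.

```bash
python3 -m creep '[[[0,4,-9,0],[0,9,-16,0],[0,14,-23,0],[0,21,-31,0],[0,27,-38,0],[0,34,-45,0],[0,42,-52,0],[0,42,-52,0]]]'
python3 - <<'E'
from h import *
st()
E
```

```text
time_s: 4.9
tcp_pos: [473.6, 164.8, 157.6]
eef_rot: [2.288, 2.147, 0.005]
ft_force: [36.3, 0.1, -57.1]
gripper_width: 6.8
4.9 [473.6 164.8 157.6] x [ 0.063  0.998 -0.001] y [ 0.998 -0.063  0.005] z [ 0.005 -0.001 -1.   ] [ 36.3   0.1 -57.1] 6.768920423809627
```

The force points inward along the radius, so my arc centre was slightly off. A refit gives phi≈53° now and an axis x≈578. I'll relax and carry on along the corrected arc.

```bash
python3 -m creep '[[[0,4,2,0],[0,13,-5,0],[0,21,-9,0],[0,29,-13,0],[0,37,-17,0],[0,37,-17,0]]]'
python3 - <<'E'
from h import *
st()
E
```

```text
time_s: 5.4
tcp_pos: [506.9, 163.1, 174.8]
eef_rot: [-2.289, -2.15, -0.0]
ft_force: [11.9, 4.5, -27.1]
gripper_width: 6.2
5.4 [506.9 163.1 174.8] x [0.063 0.998 0.001] y [ 0.998 -0.063 -0.001] z [-0.001  0.001 -1.   ] [ 11.9   4.5 -27.1] 6.226636398262637
```

```bash
python3 -m creep '[[[0,9,-2,0],[0,17,-5,0],[0,26,-8,0],[0,35,-9,0],[0,44,-10,0],[0,53,-11,0],[0,53,-11,0]]]'
python3 - <<'E'
from h import *
st()
E
```

```text
time_s: 5.98
tcp_pos: [558.9, 160.5, 186.4]
eef_rot: [-2.287, -2.15, -0.001]
ft_force: [3.4, 8.3, -9.7]
gripper_width: 5.5
5.9833 [558.9 160.5 186.4] x [0.062 0.998 0.002] y [ 0.998 -0.062 -0.001] z [-0.001  0.002 -1.   ] [ 3.4  8.3 -9.7] 5.4666574061302935
```

```bash
python3 -m creep '[[[1,10,0,0],[1,18,0,0],[1,28,0,0],[2,37,1,0],[2,46,3,0],[2,55,5,0],[2,63,8,0],[2,63,8,0]]]'
python3 - <<'E'
from h import *
st()
E
python3 -m creep '[[[0,5,1,0],[0,9,3,0],[0,13,4,0],[0,17,6,0],[0,17,6,0]]]';python3 - <<'E'
from h import *
st(); snap("side","s3"); snap("top","t3"); 
a=cv2.imread("pics/t3.png")[140:290,130:330]; b=cv2.imread("pics/s3.png")[70:220,160:360]
cv2.imwrite("pics/v3.png",np.hstack([cv2.resize(a,(400,300),interpolation=cv2.INTER_CUBIC),cv2.resize(b,(400,300),interpolation=cv2.INTER_CUBIC)]))
E
```

```text
time_s: 6.65
tcp_pos: [625.2, 157.2, 181.4]
eef_rot: [2.287, 2.147, 0.009]
ft_force: [7.3, -0.7, 14.9]
gripper_width: 0.2
6.65 [625.2 157.2 181.4] x [0.063 0.998 0.001] y [ 0.998 -0.063  0.008] z [ 0.008  0.    -1.   ] [ 7.3 -0.7 14.9] 0.17793391534962832
time_s: 7.07
tcp_pos: [635.7, 156.7, 177.5]
eef_rot: [-2.289, -2.151, -0.0]
ft_force: [-33.4, -1.6, 47.6]
gripper_width: -0.1
7.0667 [635.7 156.7 177.5] x [0.062 0.998 0.001] y [ 0.998 -0.062 -0.001] z [-0.     0.001 -1.   ] [-33.4  -1.6  47.6] -0.10926029863379964
```

View pics/v3.png

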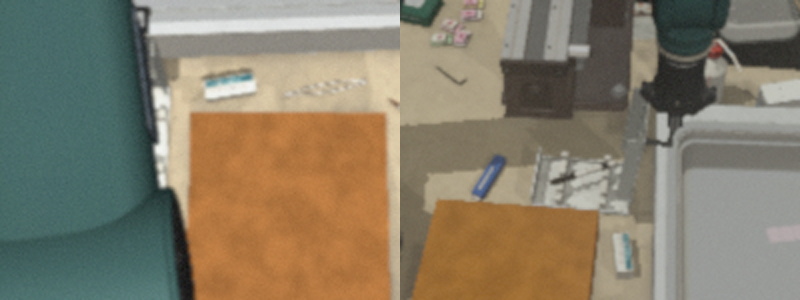

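The fingers closed to about 0 while the tool feels a reaction. The bar most likely slipped deeper, above the pads, so it sits higher in the grip than I assumed. The side view shows the lid about upright, with a dark pen slantwise on the rails. I'll back off, half open and check.

```bash
python3 -m creep '[[[0,-6,-4,0],[0,-6,-4,0],[0,-6,-4,0]]]'; python3 -m creep '[[[0,0,0,0],[0,0,0,0],[0,0,0,0],[0,0,0,0],[0,0,0,0]]]' 0.45;python3 - <<'E'
from h import *
st(); snap("side","s4"); snap("wrist","w4")
a=cv2.imread("pics/w4.png"); b=cv2.imread("pics/s4.png")[70:190,200:360]
cv2.imwrite("pics/v4.png",np.hstack([cv2.resize(a,(400,300)),cv2.resize(b,(400,300),interpolation=cv2.INTER_CUBIC)]))
E
```

```text
time_s: 7.42
tcp_pos: [632.8, 157.0, 178.2]
eef_rot: [2.289, 2.15, 0.003]
ft_force: [-3.4, 1.1, 14.2]
gripper_width: 0.2
time_s: 7.83
tcp_pos: [637.0, 156.5, 181.5]
eef_rot: [2.284, 2.144, 0.014]
ft_force: [11.0, -4.4, 33.8]
gripper_width: 47.0
7.8333 [637.  156.5 181.5] x [0.063 0.998 0.001] y [ 0.998 -0.063  0.012] z [ 0.012  0.    -1.   ] [11.  -4.4 33.8] 46.99545606818012
```

View pics/v4.png

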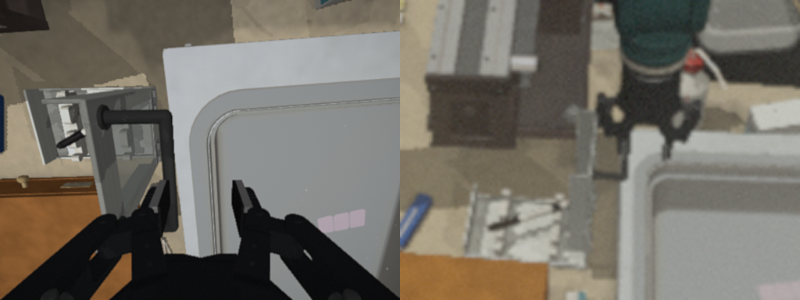

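The wrist view shows the bar at about v4 x=168, y 118-185, under and left of the left fingertip, with the lid roughly upright. I'll intersect its ray with the hinge arc.

Run:
```python
from h import *
w=load("w4");s=load("s4"); k=1.28; A=571
for uv in((168,122),(170,150)):
  for z in(150,160,170,180,190,200,210):
    p=onz(w,uv[0]*k,uv[1]*k,z); print(uv,z,np.round(p,1),"r",round(np.hypot(p[0]-A,p[2]-44),1))
S=lambda x,y:(200+(x-400+.5)*.4-.5,70+(y+.5)*.4-.5)
print(tri(w,(168*k,118*k),s,S(590,175)),tri(w,(168*k,118*k),s,S(626,146)),tri(w,(168*k,118*k),s,S(626,176)))
```

```text
(168, 122) 150 [605.3 197.7 150. ] r 111.4
(168, 122) 160 [606.9 199.6 160. ] r 121.4
(168, 122) 170 [608.5 201.5 170. ] r 131.5
(168, 122) 180 [610.1 203.4 180. ] r 141.5
(168, 122) 190 [611.7 205.3 190. ] r 151.6
(168, 122) 200 [613.3 207.2 200. ] r 161.6
(168, 122) 210 [614.8 209.  210. ] r 171.7
(170, 150) 150 [604.1 167.7 150. ] r 111.0
(170, 150) 160 [605.7 171.  160. ] r 121.1
(170, 150) 170 [607.4 174.3 170. ] r 131.1
(170, 150) 180 [609.  177.7 180. ] r 141.2
(170, 150) 190 [610.7 181.  190. ] r 151.3
(170, 150) 200 [612.3 184.3 200. ] r 161.4
(170, 150) 210 [614.  187.7 210. ] r 171.5
(array([582.10892444, 198.28307575, 115.29598621]), np.float64(36.51178635859435)) (array([612.04376785, 206.47329549, 179.29673439]), np.float64(3.36209839889758)) (array([609.64422456, 196.55941456, 126.83045488]), np.float64(15.062651069963568))
```

The bar is at about (615, z 214), which puts the lid at about 1.56 rad, not yet at its stop and outside the left finger. I'll lift clear, close the fingers, and push the lid's inner face back to the stop.

```bash
python3 -m creep '[[[0,4,0,0],[0,4,-40,0],[0,4,-85,0],[0,4,-85,0],[0,4,-85,0]]]'; python3 -m creep '[[[0,-40,0,0],[0,-80,0,0],[0,-120,0,0],[0,-125,0,0],[0,-125,0,0],[0,-125,0,0]]]' 1;python3 - <<'E'
from h import *
st(); go([515,166,205])
E
```

```text
time_s: 8.35
tcp_pos: [637.8, 156.7, 264.5]
eef_rot: [2.288, 2.149, 0.006]
ft_force: [-0.0, 0.4, 0.1]
gripper_width: 46.8
time_s: 8.85
tcp_pos: [511.7, 164.5, 261.6]
eef_rot: [2.289, 2.151, -0.0]
ft_force: [-0.4, -0.5, 0.1]
gripper_width: 0.2
8.85 [511.7 164.5 261.6] x [ 0.062  0.998 -0.   ] y [ 0.998 -0.062  0.   ] z [ 0. -0. -1.] [-0.4 -0.5  0.1] 0.1820377266956776
go [ 1.7  3.2 56.6] turn 0
```

```bash
python3 -m creep '[[[0,0,30,0],[0,0,56,0],[0,0,56,0],[0,0,56,0]]]'; for i in 1; do python3 -m creep '[[[0,20,0,0],[0,32,0,0],[0,40,0,0],[0,46,0,0],[0,50,0,0],[0,50,0,0]]]'; done;python3 - <<'E'
from h import *
st()
E
```

```text
time_s: 9.18
tcp_pos: [511.7, 164.2, 205.1]
eef_rot: [-2.289, -2.15, 0.004]
ft_force: [1.3, -0.8, 1.1]
gripper_width: -0.1
time_s: 9.68
tcp_pos: [561.9, 161.3, 206.2]
eef_rot: [2.29, 2.151, 0.0]
ft_force: [0.3, 0.1, -0.1]
gripper_width: 0.3
9.6833 [561.9 161.3 206.2] x [0.063 0.998 0.   ] y [ 0.998 -0.063  0.   ] z [ 0.  0. -1.] [ 0.3  0.1 -0.1] 0.33522161780286325
```

```bash
python3 -m creep '[[[0,5,0,0],[0,10,0,0],[0,15,0,0],[0,15,0,0]]]'; python3 -m creep '[[[0,4,0,0],[0,8,0,0],[0,12,0,0],[0,12,0,0]]]'
```

```text
time_s: 10.02
tcp_pos: [577.0, 160.4, 205.9]
eef_rot: [2.29, 2.151, 0.0]
ft_force: [-0.4, 0.2, -0.5]
gripper_width: 0.2
time_s: 10.35
tcp_pos: [588.8, 159.6, 205.8]
eef_rot: [2.29, 2.151, -0.0]
ft_force: [0.4, 0.2, -1.1]
gripper_width: -0.1
```

```bash
python3 -m creep '[[[0,4,0,0],[0,8,0,0],[0,8,0,0]]]'
python3 - <<'E'
from h import *
st();snap("wrist","w5");snap("side","s5")
a=cv2.imread("pics/w5.png"); b=cv2.imread("pics/s5.png")[70:190,200:360]
cv2.imwrite("pics/v5.png",np.hstack([cv2.resize(a,(400,300)),cv2.resize(b,(400,300),interpolation=cv2.INTER_CUBIC)]))
E
```

```text
time_s: 10.6
tcp_pos: [596.8, 159.1, 205.8]
eef_rot: [2.29, 2.151, 0.0]
ft_force: [0.8, -0.6, -0.5]
gripper_width: 0.2
10.6 [596.8 159.1 205.8] x [ 0.063  0.998 -0.   ] y [ 0.998 -0.063  0.   ] z [ 0. -0. -1.] [ 0.8 -0.6 -0.5] 0.18919955773594288
```

View pics/v5.png

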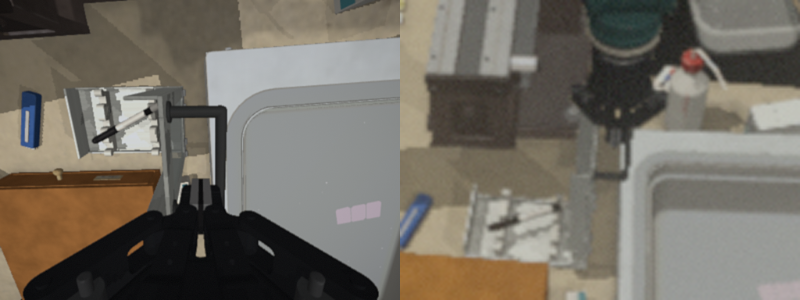

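Run:
```python
from h import *
w4,w5,s4,s5=[load(n) for n in("w4","w5","s4","s5")]; k=1.28
print(w4["position"],w5["position"])
print("bar L corner",tri(w4,(169*k,113*k),w5,(222*k,108*k)))
S=lambda x,y:(200+(x-400+.5)*.4-.5,70+(y+.5)*.4-.5)
# bar right corner on side: ray at candidate z
for z in(150,170,190,200,210,220): print(z,onz(s5,*S(626,176),z),onz(w5,222*k,150*k,z))
print("tip w5",proj(w5,[596.8,159.1,205.8])/k,"lid top edge if stop",[proj(w5,p)/k for p in([592,226,231],[592,108,231])],"bar pred",[proj(w5,p)/k for p in([637,210,208],[637,170,208])])
p=proj(s5,[596.8,159.1,205.8]);print("tip s5",(p[0]-200)/.4+400,(p[1]-70)/.4)
for q in([592,226,231],[588,108,231],[571,108,44]):
  p=proj(s5,q);print("s5",(p[0]-200)/.4+400,(p[1]-70)/.4)
```

```text
[638.32987787 236.98979818 358.18426335] [600.33480425 239.59745151 382.4050135 ]
bar L corner (array([616.50075783, 215.86553878, 211.48645695]), np.float64(0.36980167346094694))
150 [615.94487052 175.32080938 150.        ] [620.85158582 158.17492244 150.        ]
170 [615.08854164 158.89548063 170.        ] [619.08598005 165.18187361 170.        ]
190 [614.23221275 142.47015188 190.        ] [617.32037429 172.18882478 190.        ]
200 [613.80404831 134.25748751 200.        ] [616.43757141 175.69230036 200.        ]
210 [613.37588387 126.04482313 210.        ] [615.55476853 179.19577595 210.        ]
220 [612.94771943 117.83215876 220.        ] [614.67196564 182.69925153 220.        ]
tip w5 [202.06719297 170.05979547] lid top edge if stop [array([190.05711729,  99.76278556]), array([200.31616134, 234.32316733])] bar pred [array([246.18435878, 113.17147335]), array([245.86676536, 157.50989129])]
tip s5 613.4641215757867 157.97882997340977
s5 612.0742060959043 108.90630884934744
s5 606.7798338759264 174.96850945967387
s5 590.1247246892056 254.6058915627909
```

Run:
```python
from h import *
a=cv2.imread("pics/w5.png")[80:300,60:330]; b=cv2.imread("pics/s5.png")[95:185,215:305]
cv2.imwrite("pics/v6.png",np.hstack([cv2.resize(a,(490,400),interpolation=cv2.INTER_CUBIC),cv2.resize(b,(310,400),interpolation=cv2.INTER_CUBIC)]))
```

```text
(no output)
```

View pics/v6.png

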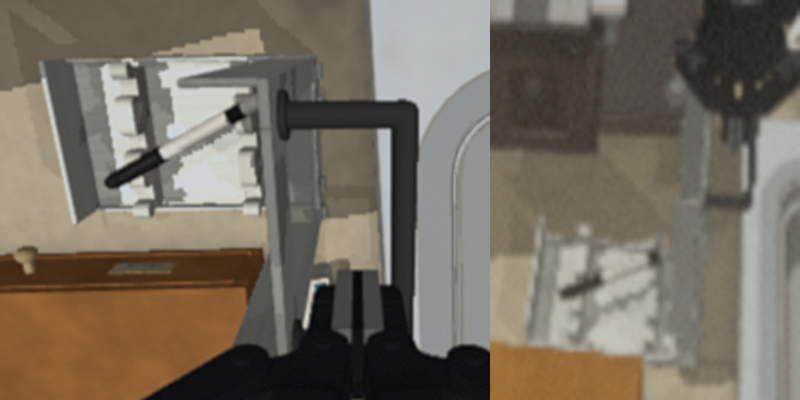

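The fingers are now inside the bow, between the lid (top edge v6 x≈265) and the bar (x≈405), nearly touching the bar. So pushing +x presses the bar toward the stop.

```bash
for k in 1; do python3 -m creep '[[[0,3,0,0],[0,6,0,0],[0,10,0,0],[0,10,0,0]]]';python3 -m creep '[[[0,3,0,0],[0,6,0,0],[0,10,0,0],[0,10,0,0]]]'; python3 -m creep '[[[0,3,0,0],[0,6,0,0],[0,6,0,0]]]'; done
python3 - <<'E'
from h import *
w5=load("w5");k=1.28
print(onz(w5,162*k,96*k,231))
w=snap("wrist","w6")
for nm in("w5","w6"):
  g=load(nm)["pixels"].sum(2); print([int(v) for v in g[165,240:400:4]])
E
```

```text
time_s: 11.03
tcp_pos: [606.8, 158.5, 205.8]
eef_rot: [2.29, 2.151, 0.0]
ft_force: [0.1, 0.3, 0.4]
gripper_width: 0.2
time_s: 11.37
tcp_pos: [616.8, 157.8, 205.7]
eef_rot: [2.29, 2.151, 0.0]
ft_force: [0.7, 0.6, -0.5]
gripper_width: 0.3
time_s: 11.62
tcp_pos: [622.6, 157.5, 205.8]
eef_rot: [2.29, 2.151, 0.0]
ft_force: [0.4, -0.2, 0.0]
gripper_width: 0.0
[572.27004023 229.85204375 231.        ]
[318, 308, 303, 303, 296, 288, 276, 408, 569, 112, 121, 137, 125, 451, 442, 444, 443, 436, 496, 423, 443, 444, 444, 441, 442, 442, 441, 441, 441, 441, 439, 444, 438, 438, 438, 439, 439, 438, 437, 437]
[124, 137, 114, 570, 558, 513, 440, 439, 437, 437, 436, 477, 409, 409, 435, 437, 438, 438, 439, 438, 439, 438, 438, 436, 438, 437, 435, 435, 438, 436, 435, 435, 435, 435, 435, 435, 433, 433, 434, 432]
```

The bar stayed still while the tool moved +26 mm without touching it, so the bar and lid top must be lower than I computed. I'll triangulate it properly by mask from w5 and w6.

Run:
```python
from h import *
w5,w6,w4=load("w5"),load("w6"),load("w4")
L={}
for n,w in(("w5",w5),("w6",w6),("w4",w4)):
  g=w["pixels"].max(2)<75; pts=[]
  for r in range(142,215,6):
    xs=np.where(g[r,180:330])[0]+180
    if len(xs): 
      runs=np.split(xs,np.where(np.diff(xs)>1)[0]+1); pts.append((r,[(int(a[0]),int(a[-1])) for a in runs if len(a)>4]))
  cols=[]
  print(n,pts)
for z in range(150,220,10):
  print(z,[np.round(onz(w,c,r,z)[:2],1) for w,c,r in((w5,285,165),(w6,244,165))])
print(w5["rotation"],w6["rotation"],w5["position"],w6["position"])
```

```text
w5 [(142, [(184, 193), (212, 289)]), (148, [(212, 289)]), (154, [(213, 219), (276, 289)]), (160, [(276, 289)]), (166, [(276, 289)]), (172, [(212, 217), (276, 288)]), (178, [(212, 217), (276, 288)]), (184, [(213, 217), (276, 289)]), (190, [(213, 218), (276, 289)]), (196, [(276, 288)]), (202, [(276, 288)]), (208, [(276, 287)]), (214, [(276, 287)])]
w6 [(142, [(180, 249)]), (148, [(180, 249)]), (154, [(235, 249)]), (160, [(236, 249)]), (166, [(236, 249)]), (172, [(236, 249)]), (178, [(236, 249)]), (184, [(236, 249)]), (190, [(237, 250)]), (196, [(237, 250)]), (202, [(238, 250)]), (208, [(238, 250)]), (214, [(238, 250)])]
w4 [(142, [(180, 216)]), (148, [(180, 219)]), (154, [(180, 219)]), (160, [(203, 220)]), (166, [(203, 220)]), (172, [(204, 220)]), (178, [(204, 221)]), (184, [(205, 221)]), (190, [(205, 221)]), (196, [(205, 222)]), (202, [(206, 222)]), (208, [(208, 223)]), (214, [(208, 223)])]
150 [array([622.4, 183.7]), array([611.4, 184.4])]
160 [array([621.4, 186.1]), array([612.1, 186.7])]
170 [array([620.5, 188.6]), array([612.7, 189. ])]
180 [array([619.5, 191. ]), array([613.3, 191.3])]
190 [array([618.6, 193.4]), array([613.9, 193.6])]
200 [array([617.6, 195.8]), array([614.6, 195.9])]
210 [array([616.7, 198.2]), array([615.2, 198.2])]
[-0.31908058  0.01010959 -0.0614972 ] [-0.31907814  0.01015018 -0.06145596] [600.33480425 239.59745151 382.4050135 ] [626.11826763 237.99253511 382.42618342]
```

View pics/w6.png

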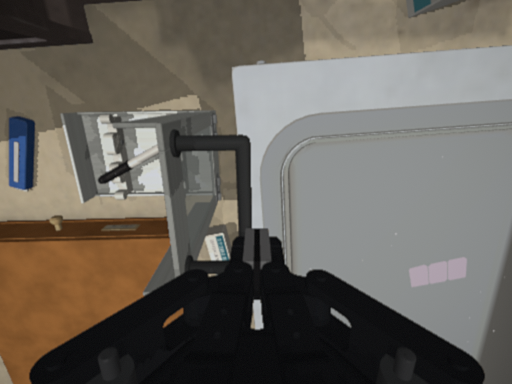

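The bar is confirmed at about (615, z 210), yet my shut fingers passed at TCP z 206 without contact. The visible fingertip also appears at row 230, not the predicted 218. So the effective tip sits roughly 30 mm higher than the reported TCP. I'll go inside the bow, descend 40 mm and push +x to test this.

```bash
python3 -m creep '[[[0,-28,0,0],[0,-28,0,0],[0,-28,20,0],[0,-28,40,0],[0,-28,40,0]]]';python3 -m creep '[[[0,3,0,0],[0,6,0,0],[0,10,0,0],[0,10,0,0]]]'; python3 -m creep '[[[0,3,0,0],[0,6,0,0],[0,6,0,0]]]';python3 -m creep '[[[0,3,0,0],[0,6,0,0],[0,6,0,0]]]'
```

```text
time_s: 12.08
tcp_pos: [592.6, 159.2, 163.1]
eef_rot: [-2.288, -2.15, 0.005]
ft_force: [0.1, 0.2, -0.8]
gripper_width: -0.1
time_s: 12.42
tcp_pos: [605.4, 158.7, 166.8]
eef_rot: [2.289, 2.15, 0.002]
ft_force: [-0.2, -0.1, 0.6]
gripper_width: -0.0
time_s: 12.67
tcp_pos: [610.8, 158.3, 166.1]
eef_rot: [2.29, 2.151, 0.001]
ft_force: [0.5, -0.5, 0.5]
gripper_width: -0.3
time_s: 12.92
tcp_pos: [614.2, 158.1, 165.9]
eef_rot: [-2.287, -2.149, 0.004]
ft_force: [-15.8, 1.0, 6.5]
gripper_width: -0.3
```

Contact at 16 N with the arm held back. I'll check whether the bar moved or is at its stop.

```bash
python3 -m creep '[[[0,3,0,0],[0,3,0,0],[0,3,0,0]]]'
python3 - <<'E'
from h import *
w=snap("wrist","w7"); st()
g=w["pixels"].max(2)<75
for r in(172,184,196,208):
    xs=np.where(g[r,200:330])[0]+200; runs=[q for q in np.split(xs,np.where(np.diff(xs)>1)[0]+1) if len(q)>6]
    print(r,[(int(q[0]),int(q[-1])) for q in runs],[np.round(onz(w,q.mean(),r,z),1) for q in runs[:1] for z in(205,210)])
E
```

```text
time_s: 13.17
tcp_pos: [614.7, 158.0, 165.7]
eef_rot: [-2.285, -2.148, 0.009]
ft_force: [-30.8, 0.2, 13.4]
gripper_width: -0.0
13.2167 [614.6 158.1 165.8] x [ 0.062  0.998 -0.   ] y [ 0.998 -0.062 -0.008] z [-0.008  0.    -1.   ] [-30.7   1.4  13.9] -0.2770834685556959
172 [(278, 295)] [array([632.1, 201.7, 205. ]), array([631.7, 203. , 210. ])]
184 [(278, 295)] [array([632., 195., 205.]), array([631.5, 196.6, 210. ])]
196 [(278, 295)] [array([631.8, 188.1, 205. ]), array([631.3, 189.9, 210. ])]
208 [(278, 294)] [array([631.3, 181. , 205. ]), array([630.9, 183.1, 210. ])]
```

The force rises with no motion and the bar is at (631.5, z≈208), so the lid is at its stop. That puts the hinge axis at x≈567. I'll regrip the bar from above, deeper this time.

```bash
python3 -m creep '[[[0,-6,0,0],[0,-6,-40,0],[0,-6,-75,0],[0,-6,-75,0],[10,12,-75,0],[10,12,-75,0],[10,12,-75,0]]]'; python3 -m creep '[[[0,0,0,0],[0,0,0,0],[0,0,0,0],[0,0,0,0],[0,0,30,0],[0,0,60,0],[0,0,80,0],[0,0,80,0]]]' 0.5; python3 -m creep '[[[0,0,0,0],[0,0,0,0],[0,0,0,0],[0,0,0,0],[0,0,0,0],[0,0,0,0]]]' 1
```

```text
time_s: 13.8
tcp_pos: [632.3, 167.1, 240.5]
eef_rot: [2.289, 2.151, -0.0]
ft_force: [-0.2, 0.3, 0.1]
gripper_width: 0.0
time_s: 14.47
tcp_pos: [629.6, 166.6, 157.2]
eef_rot: [-2.287, -2.149, 0.007]
ft_force: [-0.2, -1.0, 0.5]
gripper_width: 42.5
time_s: 14.97
tcp_pos: [631.7, 167.2, 162.9]
eef_rot: [2.289, 2.151, 0.002]
ft_force: [-4.9, -0.7, 6.3]
gripper_width: 7.1
```

The bar is now held about 45 mm above the reported TCP. Back-computing the earlier slip on the true arc gives the same offset (bar at TCP+43 when held, lost at about +30), so the true fingertip is about TCP+26. The pen would block the lid from shutting, and the lid is now at its stop, so I'll release and take the pen out first.

```bash
python3 -m creep '[[[0,0,0,0],[0,0,0,0],[0,0,0,0],[0,0,0,0],[0,0,-40,0],[0,0,-80,0],[0,0,-105,0],[0,0,-105,0]]]' 0.5; python3 -m creep '[[[0,-40,0,0],[0,-80,0,0],[-20,-120,0,0],[-30,-160,0,0],[-40,-200,0,0],[-50,-220,0,0],[-60,-220,0,0],[-60,-220,0,0]]]'
python3 - <<'E'
from h import *
st(); w=snap("wrist","w8"); s=snap("side","s8")
a=cv2.imread("pics/w8.png"); b=cv2.imread("pics/s8.png")[100:190,200:320]
cv2.imwrite("pics/v8.png",np.hstack([cv2.resize(a,(400,300)),cv2.resize(b,(400,300),interpolation=cv2.INTER_CUBIC)]))
E
```

```text
time_s: 15.63
tcp_pos: [633.1, 167.2, 271.5]
eef_rot: [2.286, 2.148, 0.01]
ft_force: [0.6, 0.0, -0.2]
gripper_width: 42.7
time_s: 16.3
tcp_pos: [407.8, 119.9, 266.6]
eef_rot: [2.289, 2.15, 0.002]
ft_force: [0.9, 0.6, -0.5]
gripper_width: 42.3
16.3 [407.8 119.9 266.6] x [ 0.063  0.998 -0.   ] y [ 0.998 -0.063  0.002] z [ 0.002 -0.    -1.   ] [ 0.9  0.6 -0.5] 42.272013082374244
```

View pics/v8.png

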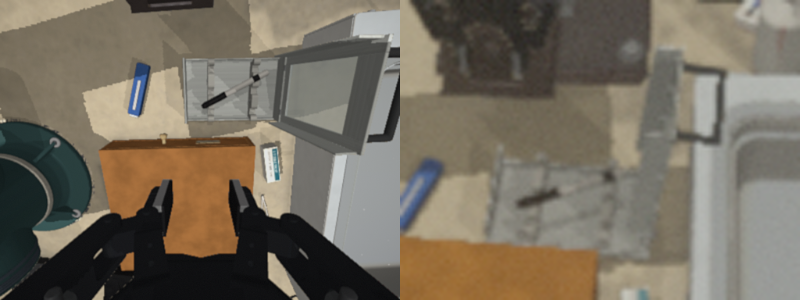

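The pen is dark/white, with ends at v8 (203,105) and (262,75). The case tray spans corners (184,59), (187,122) and (278,120).

Run:
```python
from h import *
w,s=load("w8"),load("s8");k=1.28
f=lambda u,v,z:np.round(onz(w,u*k,v*k,z),1)
a,b=f(203,105,45),f(264,73,45); print("pen",a,b,np.linalg.norm(a-b))
S=lambda x,y:(200+(x-400+.5)*90/300*1.0*400/400*(120/400)/(90/300)-.5,100+(y+.5)*.3-.5)
a2,b2=onz(s,*S(520,205),45),onz(s,*S(618,174),45); print("pen side",a2,b2)
print("rim corners FL,FR (z42)",f(184.5,58.5,42),f(187,122,42),"BL",f(275,57,42),f(280,121,42))
g=w["pixels"].astype(int); dk=(g.max(2)<70).astype(np.uint8)
roi=np.zeros_like(dk); roi[85:145,240:350]=1
n,l,stt,ce=cv2.connectedComponentsWithStats(dk*roi)
for i in range(1,n):
    if stt[i,4]>15: print(stt[i],ce[i],onz(w,*ce[i],46))
```

```text
pen [413.5 153.4  45. ] [527.1 203.5  45. ] 124.15703765795962
pen side [415.98011637 148.3937939   45.        ] [525.18073251 198.53009927  45.        ]
rim corners FL,FR (z42) [385.3 236.9  42. ] [380.3 122.1  42. ] BL [546.7 229.3  42. ] [562.3 112.7  42. ]
[321  95  12  10  64] [327.109375  99.25    ] [511.76708763 196.66493259  46.        ]
[258 118  32  21 245] [273.52653061 128.33061224] [434.07393226 160.98698355  46.        ]
```

Run:
```python
from h import *
go([470,177.5,100],-66.2)
```

```text
go [ 60.5  57.  166.1] turn 62.6
```

```bash
python3 -m creep '[[[15,15,0,7],[30,30,20,14],[45,45,40,21],[60,57,60,28],[60,57,80,35],[60,57,100,42],[60,57,120,49],[60,57,140,56]]]' 0.5; python3 -m creep '[[[0,0,20,6],[0,0,26,6],[0,0,26,6],[0,0,26,6]]]'
python3 - <<'E'
from h import *
st();go([470,177.5,40],-66.2)
c=snap("wrist","w9")
E
```

```text
time_s: 17.07
tcp_pos: [469.9, 177.8, 124.1]
eef_rot: [-3.034, -0.815, 0.001]
ft_force: [-0.6, -0.9, -0.2]
gripper_width: 42.8
time_s: 17.4
tcp_pos: [469.6, 177.4, 100.2]
eef_rot: [-3.069, -0.67, 0.0]
ft_force: [0.3, 0.1, -0.1]
gripper_width: 42.6
17.4 [469.6 177.4 100.2] x [ 0.909  0.417 -0.   ] y [ 0.417 -0.909 -0.   ] z [-0. -0. -1.] [ 0.3  0.1 -0.1] 42.59622255368083
go [ 0.4  0.1 60.2] turn 0.8
```

View pics/w9.png

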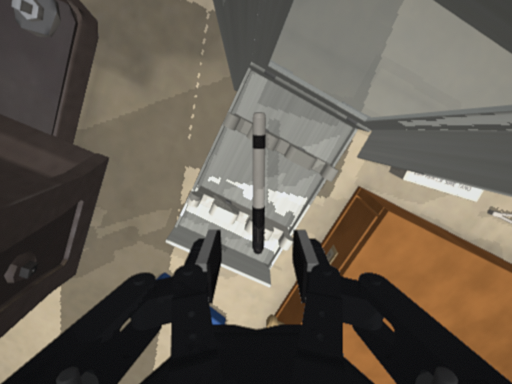

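The pen lies centred between the fingers (column 259, rows 113-250). I'll check the tip offset numerically before descending.

Run:
```python
from h import *
w=load("w9")
for z in(44,100,113,126,140): print(z,proj(w,[469.6,177.4,z]))
print(onz(w,260,115,45),onz(w,258,250,45), w["position"])
```

```text
44 [257.28358469 191.09319991]
100 [257.4229022  215.95413291]
113 [257.46698387 223.82041878]
126 [257.51753785 232.84167701]
140 [257.58099427 244.16534727]
[532.48065964 203.8142006   45.        ] [413.78898985 150.93342887  45.        ] [541.58026818 210.98572354 276.76275385]
```

```bash
python3 -m creep '[[[3,0,30,0],[3,0,60,0],[3,0,78,0],[3,0,84,0],[3,0,84,0],[3,0,84,0]]]'; python3 -m creep '[[[0,0,4,0],[0,0,8,0],[0,0,8,0],[0,0,8,0]]]'; python3 -m creep '[[[0,0,0,0],[0,0,0,0],[0,0,0,0],[0,0,0,0],[0,0,0,0],[0,0,0,0],[0,0,0,0]]]' 1
```

```text
time_s: 17.95
tcp_pos: [472.6, 178.6, 17.2]
eef_rot: [-3.07, -0.666, -0.002]
ft_force: [0.3, 0.2, 0.3]
gripper_width: 42.7
time_s: 18.28
tcp_pos: [471.9, 178.4, 8.2]
eef_rot: [3.07, 0.665, 0.0]
ft_force: [-0.7, -0.0, -0.9]
gripper_width: 42.9
time_s: 18.87
tcp_pos: [471.9, 178.4, 8.3]
eef_rot: [3.07, 0.665, 0.001]
ft_force: [-2.6, 0.8, 6.4]
gripper_width: 10.5
```

Gripped the pen. I'll lift it and lay it on the drawer box at about (400,-20).

```bash
python3 -m creep '[[[0,0,-20,0],[0,0,-60,0],[0,0,-110,0],[0,0,-110,0],[0,0,-110,0]]]';  python3 -m creep '[[[-30,30,0,0],[-60,60,0,0],[-90,90,0,0],[-120,120,0,0],[-148,150,0,0],[-148,150,0,0],[-148,150,0,0],[-148,150,0,0]]]'; python3 -m creep '[[[0,0,20,0],[0,0,40,0],[0,0,55,0],[0,0,66,0],[0,0,66,0],[0,0,66,0]]]'
python3 - <<'E'
from h import *
st()
E
```

```text
time_s: 19.28
tcp_pos: [473.6, 178.8, 121.0]
eef_rot: [3.07, 0.665, 0.009]
ft_force: [0.5, -0.8, -1.2]
gripper_width: 10.4
time_s: 19.95
tcp_pos: [398.8, -19.3, 117.4]
eef_rot: [-3.07, -0.663, 0.001]
ft_force: [-0.5, -0.2, 0.2]
gripper_width: 10.1
time_s: 20.45
tcp_pos: [398.9, -18.2, 51.6]
eef_rot: [-3.069, -0.668, 0.002]
ft_force: [-0.4, -1.0, 0.0]
gripper_width: 10.0
20.45 [398.9 -18.2  51.6] x [ 0.91   0.416 -0.001] y [ 0.416 -0.91  -0.001] z [-0.001  0.    -1.   ] [-0.4 -1.   0. ] 10.011404559975068
```

```bash
python3 -m creep '[[[0,0,2,0],[0,0,4,0],[0,0,6,0],[0,0,8,0],[0,0,8,0]]]'; python3 -m creep '[[[0,0,1,0],[0,0,2,0],[0,0,2,0]]]'
```

```text
time_s: 20.87
tcp_pos: [399.0, -19.4, 43.8]
eef_rot: [-3.07, -0.665, 0.0]
ft_force: [-0.3, -0.3, -0.1]
gripper_width: 10.3
time_s: 21.12
tcp_pos: [399.2, -19.5, 42.3]
eef_rot: [3.07, 0.664, 0.001]
ft_force: [-1.7, 0.1, 8.9]
gripper_width: 10.3
```

Contact came exactly at the predicted height. I'll release, lift and check the pen, then return to the bar.

```bash
python3 -m creep '[[[0,0,0,0],[0,0,0,0],[0,0,0,0],[0,0,0,0],[0,0,-40,0],[0,0,-80,0],[0,0,-120,0],[0,0,-150,0]]]' 0.5; python3 -m creep '[[[0,0,-40,0],[0,0,-65,0],[0,0,-65,0],[0,0,-65,0]]]'
python3 - <<'E'
from h import *
st(); w=snap("wrist","w10"); go([631.5,168,250],-2.4)
g=w["pixels"].astype(int); br=((g.max(2)-g.min(2))<25)
roi=np.zeros((384,512),bool)
for p in([331,-49,78],[467,11,78],[399,-19,78]): print(proj(w,p))
E
```

```text
time_s: 21.78
tcp_pos: [399.1, -19.4, 195.0]
eef_rot: [3.07, 0.664, 0.003]
ft_force: [1.6, 0.3, 0.6]
gripper_width: 43.1
time_s: 22.12
tcp_pos: [399.7, -19.6, 257.7]
eef_rot: [3.07, 0.664, 0.003]
ft_force: [0.5, -0.7, 0.2]
gripper_width: 42.6
22.1167 [399.7 -19.6 257.7] x [0.911 0.414 0.002] y [ 0.414 -0.911  0.001] z [ 0.002 -0.001 -1.   ] [ 0.5 -0.7  0.2] 42.57976557813513
go [289.1 -74.5   6.6] turn -63.2
[255.78907912 212.43640135]
[256.98487654 105.69809126]
[256.34874886 162.47960973]
```

```bash
python3 -m creep '[[[30,-8,0,-7],[60,-16,0,-14],[90,-24,0,-21],[125,-33,0,-28],[160,-41,0,-35],[195,-50,0,-42],[230,-60,0,-49],[265,-68,0,-56]]]' 0.5
python3 - <<'E'
from h import *
st(); go([631.5,168,250],-2.4)
E
```

```text
time_s: 22.83
tcp_pos: [612.7, 153.6, 255.1]
eef_rot: [-2.392, -2.035, 0.003]
ft_force: [0.2, -1.2, 0.5]
gripper_width: 42.6
22.8333 [612.7 153.6 255.1] x [ 0.16   0.987 -0.001] y [ 0.987 -0.16  -0.002] z [-0.002 -0.    -1.   ] [ 0.2 -1.2  0.5] 42.64085029642165
go [17.2 16.3  5.1] turn -6.8
```

```bash
python3 -m creep '[[[17,16,0,-7],[17,16,0,-7],[17,16,0,-7],[17,16,40,-7],[17,16,80,-7],[17,16,93,-7],[17,16,93,-7],[17,16,93,-7]]]'; python3 -m creep '[[[0,0,0,0],[0,0,0,0],[0,0,0,0],[0,0,0,0],[0,0,0,0],[0,0,0,0],[0,0,0,0]]]' 1
python3 - <<'E'
from h import *
st()
E
```

```text
time_s: 23.5
tcp_pos: [629.8, 165.6, 164.1]
eef_rot: [-2.272, -2.169, 0.002]
ft_force: [-0.5, 0.1, 0.5]
gripper_width: 42.5
time_s: 24.08
tcp_pos: [631.6, 166.1, 165.5]
eef_rot: [2.27, 2.169, 0.003]
ft_force: [-0.7, -1.2, 7.3]
gripper_width: 7.4
24.0833 [631.6 166.1 165.5] x [0.045 0.999 0.   ] y [ 0.999 -0.045  0.003] z [ 0.003  0.    -1.   ] [-0.7 -1.2  7.3] 7.443576808910673
```

```bash
python3 -m creep '[[[0,-9,-3,0],[0,-19,-6,0],[0,-30,-9,0],[0,-40,-10,0],[0,-52,-12,0],[0,-64,-12,0],[0,-76,-12,0],[0,-89,-10,0]]]'
python3 - <<'E'
from h import *
st()
E
```

```text
time_s: 24.75
tcp_pos: [543.1, 170.4, 175.9]
eef_rot: [2.269, 2.169, 0.006]
ft_force: [-0.3, 1.8, 9.7]
gripper_width: 7.0
24.75 [543.1 170.4 175.9] x [0.045 0.999 0.001] y [ 0.999 -0.045  0.005] z [ 0.005  0.001 -1.   ] [-0.3  1.8  9.7] 7.026254269913053
```

```bash
python3 -m creep '[[[0,-11,1,0],[0,-21,3,0],[0,-33,7,0],[0,-44,11,0],[0,-54,16,0],[0,-64,21,0],[0,-74,27,0],[0,-84,34,0]]]'
python3 - <<'E'
from h import *
st()
E
```

```text
time_s: 25.42
tcp_pos: [459.0, 174.7, 141.1]
eef_rot: [2.27, 2.17, 0.006]
ft_force: [7.1, 5.7, -2.5]
gripper_width: 7.5
25.4167 [459.  174.7 141.1] x [0.045 0.999 0.002] y [ 0.999 -0.045  0.004] z [ 0.004  0.002 -1.   ] [ 7.1  5.7 -2.5] 7.46190844224961
```

```bash
python3 -m creep '[[[1,-7,6,0],[1,-15,14,0],[1,-23,22,0],[1,-31,32,0],[1,-37,41,0],[1,-43,51,0],[1,-48,61,0],[1,-53,71,0]]]'
python3 - <<'E'
from h import *
st()
E
```

```text
time_s: 26.08
tcp_pos: [405.4, 177.2, 69.4]
eef_rot: [2.27, 2.169, 0.002]
ft_force: [2.2, -3.2, 3.2]
gripper_width: 7.2
26.0833 [405.4 177.2  69.4] x [ 0.045  0.999 -0.   ] y [ 0.999 -0.045  0.002] z [ 0.002 -0.    -1.   ] [ 2.2 -3.2  3.2] 7.216628519634437
```

```bash
python3 -m creep '[[[0,-3,8,0],[0,-6,16,0],[0,-7,21,0],[0,-8,24,0],[0,-8,26,0],[0,-8,26,0]]]'
python3 - <<'E'
from h import *
st(); s=snap("side","s11"); w=snap("wrist","w11")
a=cv2.imread("pics/w11.png")[60:300,120:440]; b=cv2.imread("pics/s11.png")[100:190,200:320]
cv2.imwrite("pics/v11.png",np.hstack([cv2.resize(a,(400,300)),cv2.resize(b,(400,300),interpolation=cv2.INTER_CUBIC)]))
E
```

```text
time_s: 26.58
tcp_pos: [397.8, 177.5, 46.0]
eef_rot: [2.269, 2.169, 0.003]
ft_force: [-21.8, -10.6, 71.4]
gripper_width: 7.2
26.5833 [397.8 177.5  46. ] x [ 0.045  0.999 -0.   ] y [ 0.999 -0.045  0.003] z [ 0.003 -0.001 -1.   ] [-21.8 -10.6  71.4] 7.2226388694335935
```

View pics/v11.png

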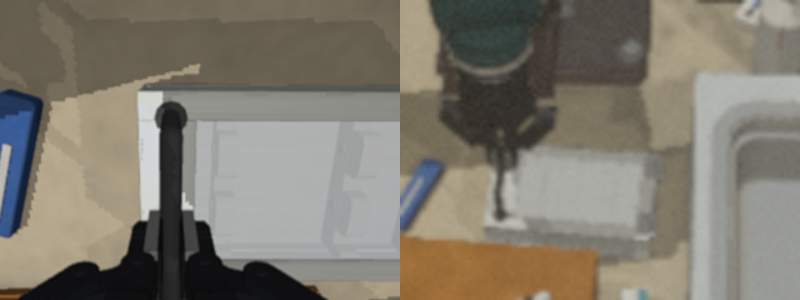

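The lid is fully shut: it stopped firmly at bar height 90 with 71 N reaction and ran freely on the way down. Now I'll swing it back to the stop.

```bash
python3 -m creep '[[[0,2,-10,0],[0,6,-20,0],[0,11,-31,0],[0,17,-42,0],[0,23,-51,0],[0,29,-60,0],[0,37,-69,0],[0,45,-78,0]]]'
python3 - <<'E'
from h import *
st()
E
python3 -m creep '[[[0,8,-7,0],[0,16,-14,0],[0,26,-21,0],[0,36,-27,0],[0,46,-33,0],[0,56,-38,0],[0,67,-42,0],[0,79,-46,0]]]'
python3 - <<'E'
from h import *
st()
E
```

```text
time_s: 27.35
tcp_pos: [436.7, 175.4, 120.7]
eef_rot: [-2.265, -2.167, 0.011]
ft_force: [-34.9, -3.0, 24.5]
gripper_width: 7.6
27.35 [436.7 175.4 120.7] x [ 0.044  0.999 -0.001] y [ 0.999 -0.044 -0.01 ] z [-0.01 -0.   -1.  ] [-34.9  -3.   24.5] 7.5512552457613245
time_s: 28.02
tcp_pos: [521.2, 173.8, 169.4]
eef_rot: [-2.269, -2.171, -0.006]
ft_force: [-9.6, 7.9, 19.1]
gripper_width: 7.4
28.0167 [521.2 173.8 169.4] x [0.044 0.999 0.004] y [ 0.999 -0.044  0.002] z [ 0.002  0.004 -1.   ] [-9.6  7.9 19.1] 7.387074008131715
```

```bash
python3 -m creep '[[[1,10,-4,0],[1,21,-6,0],[1,33,-8,0],[1,45,-8,0],[1,57,-7,0],[1,69,-6,0],[1,80,-4,0],[1,91,-2,0]]]'
python3 - <<'E'
from h import *
st()
E
python3 -m creep '[[[0,8,2,0],[0,15,4,0],[0,20,7,0],[0,24,8,0],[0,24,8,0],[0,24,8,0]]]'
python3 - <<'E'
from h import *
st()
E
```

```text
time_s: 28.68
tcp_pos: [612.7, 169.4, 169.6]
eef_rot: [-2.271, -2.171, -0.002]
ft_force: [-4.1, -0.1, 1.1]
gripper_width: 7.3
28.6833 [612.7 169.4 169.6] x [0.045 0.999 0.001] y [ 0.999 -0.045  0.001] z [ 0.001  0.001 -1.   ] [-4.1 -0.1  1.1] 7.261112991121079
time_s: 29.18
tcp_pos: [632.1, 168.6, 163.5]
eef_rot: [-2.267, -2.169, 0.004]
ft_force: [-36.2, -1.1, 39.1]
gripper_width: 7.6
29.1833 [632.1 168.6 163.5] x [0.044 0.999 0.001] y [ 0.999 -0.044 -0.004] z [-0.004  0.001 -1.   ] [-36.2  -1.1  39.1] 7.564055675728755
```

The lid is at its stop again (x≈632, firm). I'll release and go to the brushes, turning so that tool x points opposite to the bristles, which keeps joint 6 in range.

```bash
python3 -m creep '[[[0,-4,-3,0],[0,-4,-3,0],[0,-4,-3,0]]]'; python3 -m creep '[[[0,0,0,0],[0,0,0,0],[0,0,0,0],[0,0,0,0],[0,0,-40,0],[0,0,-80,0],[0,0,-105,0],[0,0,-105,0]]]' 0.5; python3 -m creep '[[[-30,-40,0,-7],[-60,-70,0,-14],[-90,-80,0,-21],[-120,-90,0,-28],[-160,-100,0,-35],[-200,-110,0,-42],[-240,-120,0,-49],[-280,-130,0,-56]]]';  python3 - <<'E'
from h import *
st(); o=arm.observe(); print(np.round(o["joints"],2)); go([480,-270,240])
E
```

```text
time_s: 29.43
tcp_pos: [631.4, 168.5, 164.0]
eef_rot: [-2.27, -2.171, -0.0]
ft_force: [-3.7, 1.2, 1.0]
gripper_width: 6.9
time_s: 30.1
tcp_pos: [633.4, 168.3, 274.3]
eef_rot: [2.268, 2.168, 0.009]
ft_force: [-0.0, 0.3, 0.0]
gripper_width: 42.8
time_s: 30.77
tcp_pos: [493.5, -91.8, 268.9]
eef_rot: [1.043, 2.963, -0.0]
ft_force: [0.5, -0.5, -0.1]
gripper_width: 42.8
30.7667 [493.5 -91.8 268.9] x [-0.779  0.627 -0.   ] y [0.627 0.779 0.   ] z [ 0. -0. -1.] [ 0.5 -0.5 -0.1] 42.848453120283864
[-0.35  0.21  0.08  1.43 -0.    0.33]
go [-101.1 -147.4   28.9] turn 0
```

```bash
python3 -m creep '[[[-20,-30,5,-7],[-40,-60,10,-14],[-60,-90,15,-21],[-80,-120,20,-28],[-101,-147,25,-35],[-101,-147,25,-42],[-101,-147,25,-49],[-101,-147,25,-56]]]'; python3 -m creep '[[[0,0,0,-7],[0,0,0,-14],[0,0,0,-21],[0,0,0,-28],[0,0,0,-36],[0,0,0,-36],[0,0,0,-36]]]';  python3 - <<'E'
from h import *
st(); o=arm.observe(); print(np.round(o["joints"],2)); snap("wrist","w12"); snap("top","t12");snap("side","s12")
E
```

```text
time_s: 31.43
tcp_pos: [479.7, -268.9, 243.4]
eef_rot: [0.461, -3.107, -0.001]
ft_force: [-1.1, -0.3, -0.1]
gripper_width: 42.6
time_s: 32.02
tcp_pos: [480.0, -268.1, 243.8]
eef_rot: [1.389, -2.818, -0.0]
ft_force: [-0.3, 0.6, 0.3]
gripper_width: 42.6
32.0167 [ 480.  -268.1  243.8] x [-0.609 -0.793  0.   ] y [-0.793  0.609  0.   ] z [-0. -0. -1.] [-0.3  0.6  0.3] 42.577006531180736
[-0.66  0.3   0.13  1.4  -0.   -1.57]
```

View pics/w12.png

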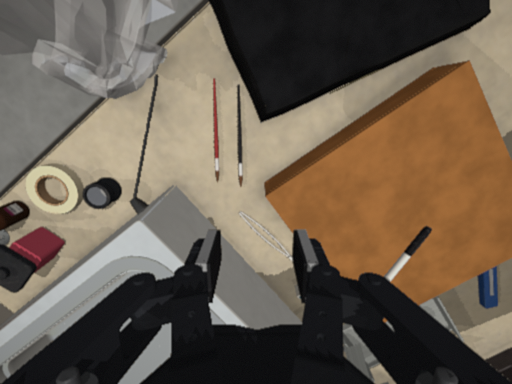

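The red brush runs (214,78)→(217,181) and the black one (238,85)→(240,186), bristles toward the bottom. The pen lies on the box. I'll measure these.

```bash
cat >> h.py <<'E'
def brush(w,p,q,z=4):
    "p=tail px,q=tip px -> tail,tip,mid,axis angle"
    a,b=onz(w,*p,z),onz(w,*q,z); d=(b-a)/np.linalg.norm(b-a)
    print("tail",np.round(a,1),"tip",np.round(b,1),"len",round(np.linalg.norm(b-a),1),"mid",np.round((a+b)/2,1),"ang",round(np.degrees(np.arctan2(d[1],d[0])),1)); return (a+b)/2,d
E
python3 - <<'E'
from h import *
w=load("w12")
print("red");brush(w,(214,78),(217.5,181)); print("blk");brush(w,(238.5,85),(240.5,187))
t=load("t12"); 
for n,c in(("red",(217,150)),("blk",(239.5,150))):print(n,proj(t,onz(w,*c,4)))
g=t["pixels"].sum(2).astype(int)
print(g[195:215,340:375].tolist()[::6])
E
```

```text
red
tail [ 458.9 -394.9    4. ] tip [ 555.8 -272.2    4. ] len 156.3 mid [ 507.3 -333.5    4. ] ang 51.7
blk
tail [ 436.6 -365.8    4. ] tip [ 532.3 -241.2    4. ] len 157.1 mid [ 484.5 -303.5    4. ] ang 52.5
red [345.911931   191.60638871]
blk [339.806702   200.39263379]
[[214, 223, 224, 231, 231, 226, 233, 240, 232, 231, 236, 242, 252, 253, 245, 247, 245, 253, 253, 255, 258, 262, 262, 251, 271, 271, 266, 254, 262, 262, 262, 268, 268, 258, 274], [234, 225, 238, 237, 247, 249, 232, 243, 250, 256, 261, 257, 264, 255, 267, 245, 260, 270, 258, 260, 259, 271, 268, 254, 270, 275, 276, 263, 265, 271, 277, 268, 267, 265, 280], [244, 246, 238, 254, 244, 255, 242, 260, 250, 252, 257, 259, 254, 265, 264, 266, 272, 262, 272, 277, 273, 266, 275, 261, 277, 275, 268, 263, 277, 264, 277, 271, 263, 277, 265], [252, 253, 255, 268, 251, 260, 256, 260, 254, 262, 257, 263, 256, 275, 276, 260, 263, 269, 273, 276, 271, 274, 283, 285, 272, 286, 272, 262, 274, 278, 268, 277, 269, 282, 277]]
```

Run:
```python
from h import *
go([484.5,-303.5,20],52.5+90)
```

```text
go [ 25.4 -25.2 223.9] turn -0.1
```

```bash
python3 -m creep '[[[25,-25,30,0],[25,-25,70,0],[25,-25,110,0],[25,-25,150,0],[25,-25,190,0],[25,-25,220,0],[25,-25,224,0],[25,-25,224,0]]]' 0.72; python3 -m creep '[[[0,0,10,0],[0,0,20,0],[0,0,26,0],[0,0,30,0],[0,0,30,0]]]';python3 -m creep '[[[0,0,2,0],[0,0,4,0],[0,0,6,0],[0,0,6,0],[0,0,6,0]]]'
```

```text
time_s: 32.83
tcp_pos: [483.8, -302.4, 19.1]
eef_rot: [1.39, -2.816, -0.004]
ft_force: [-0.4, 0.2, 0.9]
gripper_width: 23.9
time_s: 33.25
tcp_pos: [484.4, -302.9, -10.5]
eef_rot: [1.392, -2.816, -0.001]
ft_force: [-0.4, 0.7, 0.1]
gripper_width: 23.5
time_s: 33.67
tcp_pos: [484.6, -303.0, -16.0]
eef_rot: [1.392, -2.816, -0.0]
ft_force: [-0.5, 0.2, -0.9]
gripper_width: 23.8
```

```bash
python3 -m creep '[[[0,0,2,0],[0,0,4,0],[0,0,4,0],[0,0,4,0]]]';python3 -m creep '[[[0,0,2,0],[0,0,3,0],[0,0,3,0],[0,0,3,0]]]'
```

```text
time_s: 34.0
tcp_pos: [484.6, -303.0, -20.2]
eef_rot: [1.392, -2.816, -0.0]
ft_force: [-0.8, 0.5, -0.2]
gripper_width: 23.6
time_s: 34.33
tcp_pos: [484.6, -303.0, -23.1]
eef_rot: [1.392, -2.816, -0.0]
ft_force: [-0.3, -0.2, -0.0]
gripper_width: 23.8
```

```bash
python3 -m creep '[[[0,0,1,0],[0,0,2,0],[0,0,2,0],[0,0,2,0]]]';python3 -m creep '[[[0,0,0,0],[0,0,0,0],[0,0,0,0],[0,0,0,0],[0,0,0,0],[0,0,0,0]]]' 1
```

```text
time_s: 34.67
tcp_pos: [484.6, -303.0, -25.1]
eef_rot: [1.392, -2.816, -0.0]
ft_force: [0.5, -0.9, 0.6]
gripper_width: 23.9
time_s: 35.17
tcp_pos: [484.6, -303.0, -25.0]
eef_rot: [-1.392, 2.816, 0.0]
ft_force: [0.9, 0.5, -0.3]
gripper_width: 0.0
```

Width 0, so the brush is not between the pads. I'll look.

Run:
```python
from h import *
w=snap("wrist","w13"); print(proj(w,[484.5,-303.5,0]),proj(w,[484.5,-303.5,-25]),w["position"])
```

```text
[254.34404455 234.84253885] [254.60229666 218.39401211] [ 434.10172449 -367.29413167  151.587144  ]
```

View pics/w13.png

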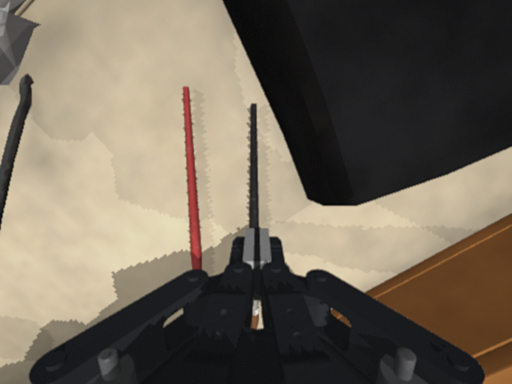

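The fingers are exactly over the black brush but too high. I'll reopen and feel down in small steps.

```bash
python3 -m creep '[[[0,0,0,0],[0,0,0,0],[0,0,0,0],[0,0,2,0],[0,0,4,0],[0,0,4,0],[0,0,4,0]]]' 0.72;python3 -m creep '[[[0,0,1,0],[0,0,2,0],[0,0,3,0],[0,0,3,0]]]';python3 -m creep '[[[0,0,1,0],[0,0,2,0],[0,0,3,0],[0,0,3,0]]]'
```

```text
time_s: 35.8
tcp_pos: [484.5, -302.9, -29.2]
eef_rot: [1.392, -2.816, -0.001]
ft_force: [-0.4, -0.4, 0.4]
gripper_width: 24.0
time_s: 36.13
tcp_pos: [484.5, -302.9, -32.3]
eef_rot: [1.392, -2.816, -0.0]
ft_force: [0.2, -0.1, -0.1]
gripper_width: 23.9
time_s: 36.47
tcp_pos: [484.7, -303.1, -34.5]
eef_rot: [-1.392, 2.816, -0.001]
ft_force: [-2.9, 2.0, 9.5]
gripper_width: 24.0
```

```bash
python3 -m creep '[[[0,0,1,0],[0,0,2,0],[0,0,2,0]]]';python3 -m creep '[[[0,0,1,0],[0,0,2,0],[0,0,2,0]]]'
```

```text
time_s: 36.72
tcp_pos: [484.8, -303.2, -34.7]
eef_rot: [-1.392, 2.816, -0.003]
ft_force: [-10.6, 7.2, 42.9]
gripper_width: 24.2
time_s: 36.97
tcp_pos: [484.9, -303.3, -34.9]
eef_rot: [-1.392, 2.815, -0.005]
ft_force: [-19.4, 13.5, 76.4]
gripper_width: 24.2
```

Bench contact came at TCP z≈-34.4 with the pads 24 mm apart. I'll back off to -32 and close.

```bash
python3 -m creep '[[[0,0,-7,0],[0,0,-7,0],[0,0,-7,0]]]';python3 -m creep '[[[0,0,0,0],[0,0,0,0],[0,0,0,0],[0,0,0,0],[0,0,0,0],[0,0,0,0]]]' 1
```

```text
time_s: 37.22
tcp_pos: [484.9, -303.2, -31.7]
eef_rot: [-1.392, 2.816, -0.001]
ft_force: [0.3, -0.4, -1.1]
gripper_width: 23.6
time_s: 37.72
tcp_pos: [484.5, -302.9, -32.3]
eef_rot: [1.392, -2.816, -0.001]
ft_force: [-1.2, -0.0, 4.9]
gripper_width: 4.3
```

The brush is gripped (4.3 mm reading; the gauge reads about 3 mm low). I'll lift it and carry it to the left notch pair, stopping above to check the alignment.

```bash
python3 -m creep '[[[0,0,-30,0],[0,0,-70,0],[0,0,-110,0],[0,0,-150,0],[0,0,-170,0],[0,0,-170,0]]]';python3 -m creep '[[[-30,24,0,7],[-60,48,0,14],[-90,72,0,21],[-120,96,0,28],[-150,120,0,35],[-180,144,0,42],[-210,168,0,48],[-240,192,0,55]]]'
python3 - <<'E'
from h import *
st(); go([476.7,215.4,100],87.6)
E
```

```text
time_s: 38.22
tcp_pos: [486.2, -304.4, 142.2]
eef_rot: [-1.391, 2.814, -0.009]
ft_force: [0.2, 0.2, 0.1]
gripper_width: 4.5
time_s: 38.88
tcp_pos: [477.4, -2.1, 137.2]
eef_rot: [-0.03, -3.14, -0.0]
ft_force: [0.5, 0.2, 0.4]
gripper_width: 4.5
38.8833 [477.4  -2.1 137.2] x [-1.     0.019  0.001] y [0.019 1.    0.   ] z [-0.001  0.    -1.   ] [0.5 0.2 0.4] 4.451062329047461
go [  4.8 217.4  37.2] turn 1.3
```

```bash
python3 -m creep '[[[0,36,0,1],[0,72,0,1],[0,108,0,1],[4,140,0,1],[4,180,0,1],[4,217,0,1],[4,217,0,1],[4,217,0,1]]]'
python3 - <<'E'
from h import *
st(); w=snap("wrist","w14"); go([476.7,215.4,40],87.6)
a=cv2.imread("pics/w14.png"); cv2.imwrite("pics/v14.png",cv2.resize(a[60:300,150:470],(800,600),interpolation=cv2.INTER_CUBIC))
E
```

```text
time_s: 39.55
tcp_pos: [476.4, 214.6, 136.9]
eef_rot: [-0.043, -3.14, 0.001]
ft_force: [0.5, -0.3, -1.0]
gripper_width: 4.2
39.55 [476.4 214.6 136.9] x [-1.     0.027  0.002] y [ 0.027  1.    -0.   ] z [-0.002 -0.    -1.   ] [ 0.5 -0.3 -1. ] 4.168368835211175
go [-0.3  2.  97. ] turn 0.7
```

View pics/v14.png

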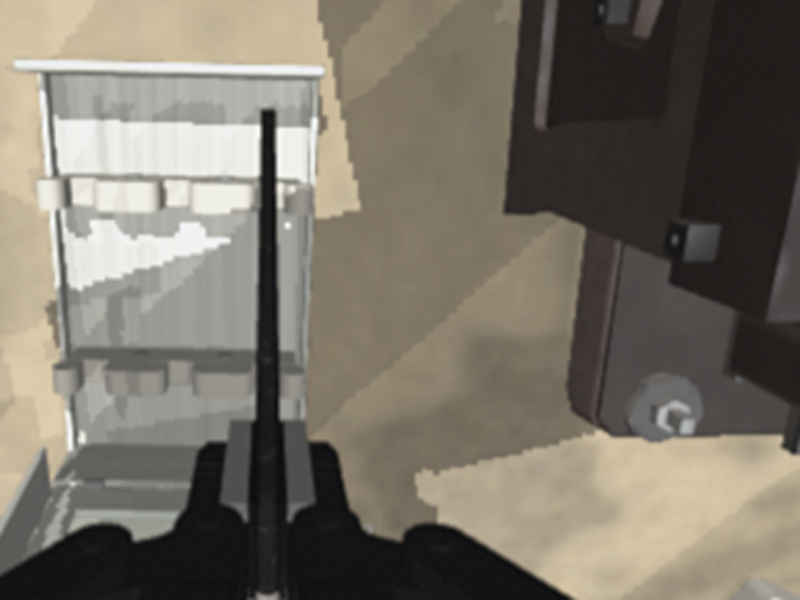

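The brush hangs above the left notches. The front rail's notches are at v14 u≈82, 176, 270 (v≈192) and the back rail's at ≈92, 181, 275 (v≈375). The front rim runs (15..323, 68). I'll compute the case pose from these.

Run:
```python
from h import *
w=load("w14"); f=lambda u,v,z:onz(w,150+(u+.5)*.4-.5,60+(v+.5)*.4-.5,z)
for nm,u,v,z in(("front rim R",14,64,42),("front rim L",323,70,42),("nF mid",176,182,38),("nF left",270,182,38),("nF right",82,182,38),("nB mid",181,368,38),("nB left",275,368,38),("nB right",88,368,38),("F tooth mid-R",97,182,38),("F",162,182,38),("F",190,182,38),("F",255,182,38)): print(nm,np.round(f(u,v,z),1))
g=w["pixels"].sum(2).astype(int)
for r in(136,138,141,208,211): print(r,g[r,164:282].tolist()) if r in(138,) else None
for z in(60,100,120): print(z,f(268,112,z),f(268,400,z))
```

```text
front rim R [377.1 120.4  42. ]
front rim L [382.4 238.6  42. ]
nF mid [423.5 178.7  38. ]
nF left [424.6 217.2  38. ]
nF right [422.5 140.2  38. ]
nB mid [505.5 175.2  38. ]
nB left [506.6 217.3  38. ]
nB right [504.4 133.5  38. ]
F tooth mid-R [422.7 146.4  38. ]
F [423.4 173.   38. ]
F [423.7 184.4  38. ]
F [424.4 211.   38. ]
138 [560, 635, 685, 704, 707, 704, 695, 676, 635, 566, 491, 394, 282, 239, 393, 640, 687, 696, 705, 708, 709, 705, 679, 635, 638, 679, 701, 708, 708, 707, 708, 706, 702, 685, 678, 676, 682, 703, 710, 708, 708, 708, 709, 708, 705, 691, 663, 605, 528, 422, 302, 330, 474, 658, 689, 698, 707, 707, 694, 690, 674, 611, 592, 655, 693, 705, 708, 708, 709, 708, 708, 708, 708, 709, 708, 709, 708, 708, 710, 709, 708, 710, 711, 706, 686, 647, 573, 469, 379, 345, 199, 83, 78, 82, 72, 68, 315, 603, 632, 483, 403, 413, 406, 411, 420, 438, 444, 439, 421, 393, 369, 432, 527, 553, 550, 547, 546, 545]
60 [397.02058195 217.05656186  60.        ] [512.03017513 213.99646677  60.        ]
100 [396.61493184 217.02161509 100.        ] [493.48541876 214.4441527  100.        ]
120 [396.41210679 217.00414171 120.        ] [484.21304057 214.66799566 120.        ]
```

The case centre is (473.7,175.3) with yaw -2.57°, consistent with the hinge. The brush is within about 1 mm of the notch. I'll correct +1 mm and 1° and lower.

```bash
python3 -m creep '[[[0,1,30,1],[0,1,60,1],[0,1,90,1],[0,1,115,1],[0,1,125,1],[0,1,130,1],[0,1,130,1]]]';python3 -m creep '[[[0,0,3,0],[0,0,6,0],[0,0,9,0],[0,0,11,0],[0,0,11,0]]]';python3 -m creep '[[[0,0,1,0],[0,0,2,0],[0,0,3,0],[0,0,3,0]]]'
```

```text
time_s: 40.18
tcp_pos: [476.6, 212.9, 7.1]
eef_rot: [-0.078, -3.139, 0.001]
ft_force: [-0.4, 0.0, -0.4]
gripper_width: 4.7
time_s: 40.6
tcp_pos: [477.0, 214.2, -3.1]
eef_rot: [0.075, 3.141, -0.0]
ft_force: [0.2, 0.2, 0.1]
gripper_width: 4.5
time_s: 40.93
tcp_pos: [477.0, 214.2, -6.2]
eef_rot: [-0.075, -3.141, 0.0]
ft_force: [-0.1, 0.8, -0.7]
gripper_width: 4.6
```

```bash
python3 -m creep '[[[0,1,1,0],[0,1,2,0],[0,1,3,0],[0,1,3,0]]]'; python3 -m creep '[[[0,0,1,0],[0,0,2,0],[0,0,2,0]]]'
```

```text
time_s: 41.27
tcp_pos: [477.2, 215.4, -8.4]
eef_rot: [0.075, 3.14, 0.0]
ft_force: [-3.6, -0.1, 13.4]
gripper_width: 4.2
time_s: 41.52
tcp_pos: [477.5, 215.4, -8.7]
eef_rot: [0.075, 3.139, 0.001]
ft_force: [-13.6, -3.7, 47.4]
gripper_width: 4.6
```

Seated at exactly the predicted height. Relax, release and lift, then go for the red brush.

```bash
python3 -m creep '[[[0,0,-3,0],[0,0,-3,0]]]'; python3 -m creep '[[[0,0,0,0],[0,0,0,0],[0,0,0,0],[0,0,0,0],[0,0,-20,0],[0,0,-60,0],[0,0,-100,0],[0,0,-140,0]]]' 0.72; python3 -m creep '[[[0,-30,-40,-7],[0,-65,-80,-14],[0,-105,-100,-21],[0,-145,-110,-28],[0,-185,-110,-35],[0,-225,-110,-42],[0,-265,-110,-49],[0,-300,-110,-55]]]'
python3 - <<'E'
from h import *
st(); w=snap("wrist","w15"); go([505,-305,240],51.7+90)
g=w["pixels"].astype(int); print(proj(w,[459,-395,4]),proj(w,[556,-272,4]))
E
```

```text
time_s: 41.68
tcp_pos: [477.5, 215.4, -7.3]
eef_rot: [0.075, 3.14, 0.001]
ft_force: [0.7, -0.6, -0.3]
gripper_width: 4.6
time_s: 42.35
tcp_pos: [476.5, 215.0, 133.5]
eef_rot: [-0.076, -3.14, 0.0]
ft_force: [1.6, 0.7, -0.3]
gripper_width: 23.7
time_s: 43.02
tcp_pos: [464.6, -48.4, 241.6]
eef_rot: [-1.306, 2.857, -0.0]
ft_force: [1.1, 0.3, 0.1]
gripper_width: 23.8
43.0167 [464.6 -48.4 241.6] x [-0.654 -0.756 -0.   ] y [-0.756  0.654 -0.   ] z [ 0. -0. -1.] [1.1 0.3 0.1] 23.79741734885303
go [ 166.5 -193.     1.8] turn -1.8
[ 79.8260194  -52.41037398] [107.30914251  80.86076989]
```

```bash
python3 -m creep '[[[26,-30,0,-2],[52,-60,0,-2],[78,-90,0,-2],[104,-120,0,-2],[130,-150,0,-2],[166,-193,0,-2],[166,-193,0,-2],[166,-193,0,-2]]]'
python3 - <<'E'
from h import *
w=snap("wrist","w16"); st()
g=w["pixels"].astype(int); m=((g[:,:,0]-g[:,:,1]>35)&(g[:,:,0]-g[:,:,2]>30)).astype(np.uint8)
n,l,s,c=cv2.connectedComponentsWithStats(m)
for i in range(1,n):
    if s[i,4]>60: print(s[i],np.round(c[i]),np.round(onz(w,*c[i],4)),g[l==i].mean(0).round())
print(proj(w,[459,-395,4]),proj(w,[556,-272,4]))
E
```

```text
time_s: 43.73
tcp_pos: [501.0, -302.2, 239.9]
eef_rot: [1.343, -2.839, -0.002]
ft_force: [1.0, 0.1, 0.5]
gripper_width: 23.6
43.7833 [ 500.9 -300.3  240.3] x [-0.633 -0.774  0.   ] y [-0.774  0.633  0.001] z [-0.001  0.001 -1.   ] [ 0.4  0.1 -0.3] 24.13275905943314
[  294    65   218   255 32101] [428. 201.] [328. -61.   4.] [149.  99.  53.]
[237  89   5  79 244] [239. 132.] [ 498. -347.    4.] [139.  66.  61.]
[  39  241   51   40 1116] [ 65. 260.] [ 886. -373.    4.] [110.  43.  52.]
[237.39640564  88.99180085] [241.3503373  190.70039353]
```

Red brush unmoved (mask from row 89, as predicted). Grasp it.

Run:
```python
from h import *
w=load("w16"); g=w["pixels"].astype(int); m=((g[:,:,0]-g[:,:,1]>35)&(g[:,:,0]-g[:,:,2]>30)); m[:,:200]=0;m[:,280:]=0
r,c=np.where(m); p=np.polyfit(r,c,1); x=lambda v:np.polyval(p,v)
brush(w,(x(89),89),(x(190.7),190.7)); go([507.3,-333.5,0],51.7+90)
```

```text
tail [ 459.2 -395.2    4. ] tip [ 556.6 -272.5    4. ] len 156.6 mid [ 507.9 -333.8    4. ] ang 51.6
go [ 21.6 -26.4 240.3] turn -1.0
```

```bash
python3 -m creep '[[[21,-27,30,-1],[21,-27,70,-1],[21,-27,110,-1],[21,-27,150,-1],[21,-27,190,-1],[21,-27,230,-1],[21,-27,245,-1],[21,-27,245,-1]]]' 0.72; python3 -m creep '[[[0,0,10,0],[0,0,18,0],[0,0,25,0],[0,0,27,0],[0,0,27,0]]]';python3 - <<'E'
from h import *
st()
E
```

```text
time_s: 44.45
tcp_pos: [506.7, -329.2, -7.1]
eef_rot: [1.373, -2.823, -0.009]
ft_force: [0.3, 0.4, -0.2]
gripper_width: 24.0
time_s: 44.87
tcp_pos: [508.7, -332.1, -30.6]
eef_rot: [-1.373, 2.826, -0.0]
ft_force: [0.2, 0.4, -0.2]
gripper_width: 24.2
44.8667 [ 508.7 -332.1  -30.6] x [-0.618 -0.786 -0.   ] y [-0.786  0.618 -0.   ] z [ 0. -0. -1.] [ 0.2  0.4 -0.2] 24.202395521329677
```

```bash
python3 -m creep '[[[0,-1,2,0],[0,-1,2,0]]]';python3 -m creep '[[[0,0,0,0],[0,0,0,0],[0,0,0,0],[0,0,0,0],[0,0,0,0],[0,0,0,0]]]' 1; python3 -m creep '[[[0,0,-30,0],[0,0,-70,0],[0,0,-110,0],[0,0,-150,0],[0,0,-170,0],[0,0,-170,0]]]'
python3 - <<'E'
from h import *
st(); go([473.7,135.3,138],87.4)
E
```

```text
time_s: 45.03
tcp_pos: [509.8, -333.0, -32.4]
eef_rot: [-1.373, 2.825, -0.001]
ft_force: [0.5, -0.4, -0.2]
gripper_width: 23.6
time_s: 45.53
tcp_pos: [509.6, -333.0, -32.1]
eef_rot: [-1.373, 2.825, -0.001]
ft_force: [-1.2, 0.5, 5.8]
gripper_width: 4.1
time_s: 46.03
tcp_pos: [511.1, -334.1, 142.4]
eef_rot: [-1.372, 2.823, -0.01]
ft_force: [0.3, -0.3, 0.3]
gripper_width: 4.4
46.0333 [ 511.1 -334.1  142.4] x [-0.618 -0.786  0.   ] y [-0.786  0.618 -0.007] z [ 0.005 -0.005 -1.   ] [ 0.3 -0.3  0.3] 4.3909196859605135
go [-346.   319.5    2. ] turn 54.4
```

```bash
python3 -m creep '[[[-26,24,0,7],[-52,48,0,14],[-78,72,0,21],[-104,96,0,28],[-130,120,0,35],[-160,148,0,42],[-190,175,0,48],[-220,203,0,54]]]'; python3 -m creep '[[[0,30,0,0],[0,60,0,0],[0,90,0,0],[0,120,0,0],[0,150,0,0],[0,150,0,0]]]';python3 - <<'E'
from h import *
st(); go([473.5,135.5,138],87.4)
E
```

```text
time_s: 46.7
tcp_pos: [485.3, -34.7, 137.0]
eef_rot: [-0.065, -3.141, -0.0]
ft_force: [0.5, 0.5, 0.2]
gripper_width: 4.5
time_s: 47.2
tcp_pos: [490.8, 117.5, 136.9]
eef_rot: [-0.05, -3.141, -0.002]
ft_force: [0.8, -0.5, -0.8]
gripper_width: 4.2
47.2 [490.8 117.5 136.9] x [-0.999  0.032  0.001] y [0.032 0.999 0.001] z [-0.001  0.001 -1.   ] [ 0.8 -0.5 -0.8] 4.201682036083277
go [17.9 17.4 -1. ] turn 0.8
```

```bash
python3 -m creep '[[[18,17,0,1],[18,17,0,1],[18,17,0,1],[18,17,0,1]]]';python3 - <<'E'
from h import *
st(); w=snap("wrist","w17"); go([473.5,135.5,138],87.4)
a=cv2.imread("pics/w17.png"); cv2.imwrite("pics/v17.png",cv2.resize(a[60:300,150:470],(800,600),interpolation=cv2.INTER_CUBIC))
E
```

```text
time_s: 47.53
tcp_pos: [474.1, 130.8, 137.2]
eef_rot: [-0.083, -3.14, 0.0]
ft_force: [-0.4, -0.6, 0.1]
gripper_width: 4.3
47.5333 [474.1 130.8 137.2] x [-0.999  0.053  0.   ] y [ 0.053  0.999 -0.   ] z [-0. -0. -1.] [-0.4 -0.6  0.1] 4.250313678961152
go [ 1.   4.8 -0.7] turn -0.4
```

View pics/v17.png

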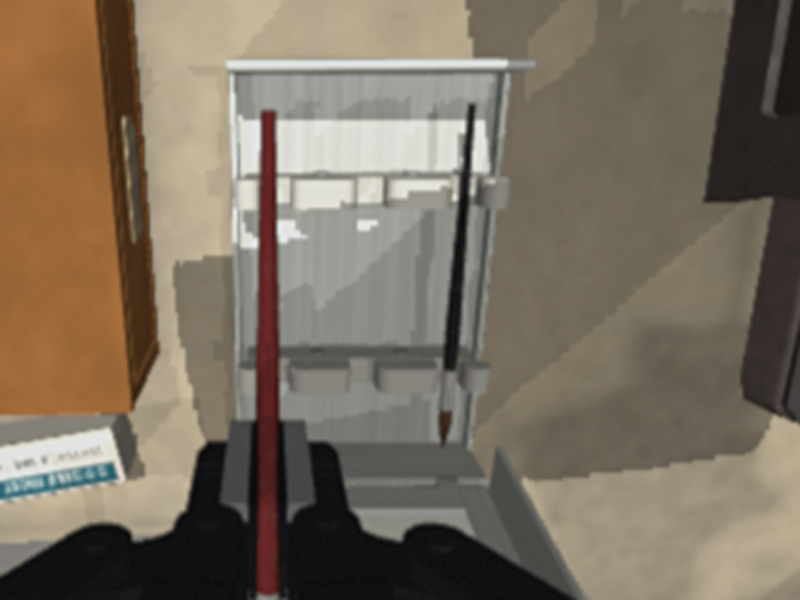

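The black brush lies in both left notches, bristles toward the hinges. The red one hangs over the right pair and needs about +4.7 mm in y. Correct and lower.

```bash
python3 -m creep '[[[1,5,30,0],[1,5,60,0],[1,5,90,0],[1,5,115,0],[1,5,130,0],[1,5,130,0],[1,5,130,0]]]';python3 -m creep '[[[0,0,3,0],[0,0,6,0],[0,0,10,0],[0,0,13,0],[0,0,13,0]]]'
python3 - <<'E'
from h import *
st(); go([473.5,135.6,-8.4],87.4)
E
```

```text
time_s: 48.17
tcp_pos: [473.2, 135.6, 7.3]
eef_rot: [-0.084, -3.139, 0.0]
ft_force: [0.8, -0.2, 0.1]
gripper_width: 4.6
time_s: 48.58
tcp_pos: [473.0, 136.2, -5.9]
eef_rot: [-0.083, -3.14, 0.0]
ft_force: [0.1, -0.5, -0.1]
gripper_width: 4.1
48.5833 [473.  136.2  -5.9] x [-0.999  0.053  0.   ] y [ 0.053  0.999 -0.   ] z [-0. -0. -1.] [ 0.1 -0.5 -0.1] 4.145232500237123
go [-0.5 -0.6  2.5] turn -0.4
```

```bash
python3 -m creep '[[[0,0,1,0],[0,0,2,0],[0,0,3,0],[0,0,3,0]]]'; python3 -m creep '[[[0,0,0,0],[0,0,0,0],[0,0,0,0],[0,0,0,0],[0,0,-20,0],[0,0,-60,0],[0,0,-100,0],[0,0,-140,0]]]' 0.72
python3 - <<'E'
from h import *
st(); w=snap("wrist","w18"); t=snap("side","s18"); o=arm.observe(); print(np.round(o["joints"],2)); go([631.8,168,250],-2.5)
a=cv2.imread("pics/w18.png"); b=cv2.imread("pics/s18.png")[100:190,200:320]
cv2.imwrite("pics/v18.png",np.hstack([cv2.resize(a[60:300,150:470],(400,300)),cv2.resize(b,(400,300),interpolation=cv2.INTER_CUBIC)]))
E
```

```text
time_s: 48.92
tcp_pos: [473.3, 136.3, -8.2]
eef_rot: [0.083, 3.14, 0.0]
ft_force: [-2.0, -0.7, 7.1]
gripper_width: 4.6
time_s: 49.58
tcp_pos: [472.5, 136.2, 133.1]
eef_rot: [-0.083, -3.14, 0.0]
ft_force: [1.0, 0.1, -0.6]
gripper_width: 24.1
49.5833 [472.5 136.2 133.1] x [-0.999  0.053  0.001] y [ 0.053  0.999 -0.   ] z [-0.001 -0.    -1.   ] [ 1.   0.1 -0.6] 24.10297371239031
[ 0.11  0.23 -0.26  1.07  0.    0.17]
go [-154.9   39.7 -111.9] turn 89.5
```

View pics/v18.png

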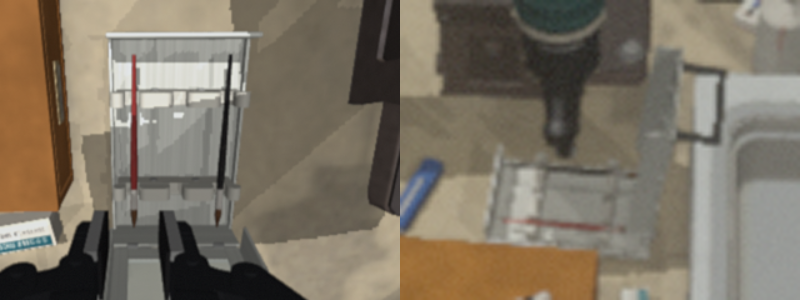

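Both brushes are seated level in the right and left pairs. Now back to the bar: up, turn, over it, grip.

```bash
python3 -m creep '[[[0,0,-35,7],[0,0,-70,14],[0,0,-100,21],[0,0,-120,28],[0,0,-120,35],[0,0,-120,42],[0,0,-120,49],[0,0,-120,56]]]' 0.5
python3 - <<'E'
from h import *
st(); go([631.8,168,255],-2.5)
E
```

```text
time_s: 50.35
tcp_pos: [473.2, 136.2, 251.1]
eef_rot: [-1.556, -2.729, 0.0]
ft_force: [0.4, 0.5, 0.3]
gripper_width: 42.8
50.35 [473.2 136.2 251.1] x [-0.51  0.86  0.  ] y [ 0.86  0.51 -0.  ] z [-0. -0. -1.] [0.4 0.5 0.3] 42.78233366358201
go [-53.5 152.7  -3.9] turn 33.1
```

```bash
python3 -m creep '[[[-10,30,-4,7],[-20,60,-4,14],[-30,90,-4,21],[-42,120,-4,27],[-53,153,-4,33],[-53,153,-4,33],[-53,153,-4,33]]]'
python3 - <<'E'
from h import *
st(); go([631.8,168,163],-2.5)
E
```

```text
time_s: 50.93
tcp_pos: [632.7, 169.7, 253.3]
eef_rot: [-2.259, -2.181, 0.003]
ft_force: [0.0, 0.2, -0.1]
gripper_width: 42.7
50.9333 [632.7 169.7 253.3] x [ 0.035  0.999 -0.   ] y [ 0.999 -0.035 -0.002] z [-0.002 -0.    -1.   ] [ 0.   0.2 -0.1] 42.715611530928555
go [-1.7 -0.7 90.3] turn 0.5
```

```bash
python3 -m creep '[[[-1,-1,30,0],[-1,-1,60,0],[-1,-1,88,0],[-1,-1,92,0],[-1,-1,92,0]]]'; python3 -m creep '[[[0,0,0,0],[0,0,0,0],[0,0,0,0],[0,0,0,0],[0,0,0,0],[0,0,0,0],[0,0,0,0]]]' 1;python3 -m creep '[[[0,-9,-3,0],[0,-19,-6,0],[0,-30,-9,0],[0,-40,-10,0],[0,-52,-12,0],[0,-64,-12,0],[0,-76,-12,0],[0,-89,-10,0]]]'
python3 - <<'E'
from h import *
st()
E
```

```text
time_s: 51.35
tcp_pos: [628.9, 168.4, 163.0]
eef_rot: [-2.258, -2.182, 0.003]
ft_force: [0.6, -0.7, -0.4]
gripper_width: 42.8
time_s: 51.93
tcp_pos: [631.7, 168.7, 165.4]
eef_rot: [2.259, 2.18, 0.004]
ft_force: [0.3, -1.8, 7.5]
gripper_width: 7.3
time_s: 52.6
tcp_pos: [543.0, 172.9, 175.6]
eef_rot: [2.259, 2.181, 0.009]
ft_force: [1.8, 8.6, 6.3]
gripper_width: 7.0
52.6 [543.  172.9 175.6] x [0.035 0.999 0.003] y [ 0.999 -0.035  0.005] z [ 0.005  0.003 -1.   ] [1.8 8.6 6.3] 7.040172980939493
```

```bash
python3 -m creep '[[[1,-11,1,0],[1,-21,3,0],[1,-33,7,0],[1,-44,11,0],[2,-54,16,0],[2,-64,21,0],[2,-74,27,0],[2,-84,34,0]]]'; python3 -m creep '[[[1,-7,6,0],[1,-15,14,0],[1,-23,22,0],[1,-31,32,0],[1,-37,41,0],[1,-43,51,0],[1,-48,61,0],[1,-53,71,0]]]'
python3 - <<'E'
from h import *
st()
E
```

```text
time_s: 53.27
tcp_pos: [458.8, 177.0, 140.7]
eef_rot: [2.259, 2.181, 0.005]
ft_force: [8.5, 2.3, -4.5]
gripper_width: 7.3
time_s: 53.93
tcp_pos: [405.4, 180.2, 69.2]
eef_rot: [2.259, 2.182, 0.004]
ft_force: [1.0, -14.7, 1.1]
gripper_width: 7.5
53.9333 [405.4 180.2  69.2] x [0.035 0.999 0.002] y [ 0.999 -0.035  0.002] z [ 0.002  0.001 -1.   ] [  1.  -14.7   1.1] 7.477700150152146
```

```bash
python3 -m creep '[[[-1,-3,8,0],[-1,-6,16,0],[-1,-7,21,0],[-1,-8,23,0],[-1,-8,25,0],[-1,-8,25,0]]]'; python3 -m creep '[[[0,0,-2,0],[0,0,-2,0]]]'; python3 -m creep '[[[0,0,0,0],[0,0,0,0],[0,0,0,0],[0,0,0,0],[0,0,-30,0],[0,0,-70,0],[0,0,-110,0],[0,0,-150,0]]]' 0.5; python3 -m creep '[[[-40,0,0,0],[-80,0,0,0],[-120,0,0,0],[-160,0,0,0],[-160,0,0,0],[-160,0,0,0]]]'
python3 - <<'E'
from h import *
st(); w=snap("wrist","w19"); t=snap("side","s19"); snap("top","t19")
a=cv2.imread("pics/w19.png"); b=cv2.imread("pics/s19.png")[100:190,200:320]
cv2.imwrite("pics/v19.png",np.hstack([cv2.resize(a,(400,300)),cv2.resize(b,(400,300),interpolation=cv2.INTER_CUBIC)]))
E
```

```text
time_s: 54.43
tcp_pos: [397.7, 180.5, 44.8]
eef_rot: [-2.259, -2.182, -0.007]
ft_force: [-3.7, 1.3, 12.0]
gripper_width: 7.3
time_s: 54.6
tcp_pos: [398.1, 180.3, 46.5]
eef_rot: [-2.259, -2.182, -0.006]
ft_force: [-0.5, 6.7, 2.1]
gripper_width: 7.7
time_s: 55.27
tcp_pos: [396.2, 178.6, 197.4]
eef_rot: [-2.26, -2.182, 0.001]
ft_force: [2.0, -0.2, -0.5]
gripper_width: 42.5
time_s: 55.77
tcp_pos: [391.1, 17.0, 195.5]
eef_rot: [2.266, 2.176, -0.0]
ft_force: [0.1, 0.3, -0.9]
gripper_width: 42.7
55.7667 [391.1  17.  195.5] x [ 0.04   0.999 -0.   ] y [ 0.999 -0.04   0.   ] z [ 0. -0. -1.] [ 0.1  0.3 -0.9] 42.66581998732955
```

View pics/v19.png

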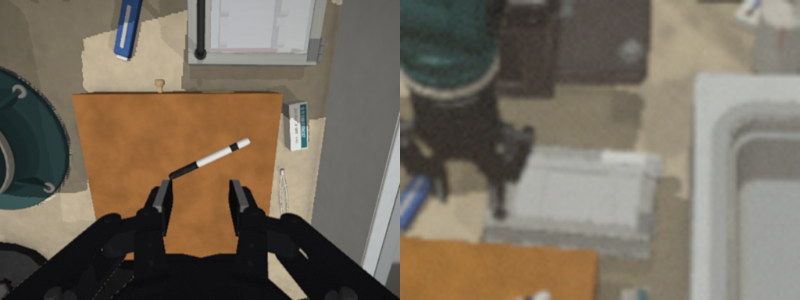

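The pen is on the box and the lid looks shut. The last press was only 12 N and I relaxed upward while still gripping, so to be sure I'll press the bar from above with shut fingers.

```bash
python3 -m creep '[[[40,0,0,0],[80,0,0,0],[120,0,0,0],[162,0,0,0],[162,0,30,0],[162,0,70,0],[162,0,100,0],[162,0,100,0]]]' 1;  python3 - <<'E'
from h import *
st(); go([397.8,178.5,64])
E
```

```text
time_s: 56.58
tcp_pos: [393.1, 181.8, 91.1]
eef_rot: [-2.254, -2.183, 0.01]
ft_force: [-0.8, -0.7, -1.6]
gripper_width: -0.1
56.5833 [393.1 181.8  91.1] x [ 0.032  0.999 -0.002] y [ 0.999 -0.032 -0.007] z [-0.007 -0.002 -1.   ] [-0.8 -0.7 -1.6] -0.10825424957003392
go [-3.1  5.  27.1] turn 0
```

```bash
python3 -m creep '[[[0,0,0,0],[0,0,8,0],[0,0,16,0],[0,0,20,0],[0,0,20,0],[0,0,20,0]]]'; python3 -m creep '[[[0,0,2,0],[0,0,4,0],[0,0,6,0],[0,0,6,0]]]'
python3 - <<'E'
from h import *
st()
E
```

```text
time_s: 57.08
tcp_pos: [397.1, 180.8, 75.7]
eef_rot: [2.26, 2.181, 0.0]
ft_force: [0.2, -0.1, -0.3]
gripper_width: -0.3
time_s: 57.42
tcp_pos: [396.8, 180.8, 69.1]
eef_rot: [-2.26, -2.182, 0.0]
ft_force: [0.1, 0.3, -1.1]
gripper_width: 0.0
57.4167 [396.8 180.8  69.1] x [ 0.035  0.999 -0.   ] y [ 0.999 -0.035 -0.   ] z [-0. -0. -1.] [ 0.1  0.3 -1.1] 0.03827461806804447
```

```bash
python3 -m creep '[[[0,1,2,0],[0,1,4,0],[0,1,4,0]]]'; python3 -m creep '[[[0,0,2,0],[0,0,3,0],[0,0,3,0]]]'; python3 -m creep '[[[0,0,2,0],[0,0,2,0]]]'
```

```text
time_s: 57.67
tcp_pos: [397.8, 180.8, 65.0]
eef_rot: [-2.26, -2.182, 0.001]
ft_force: [1.0, 0.0, -0.8]
gripper_width: -0.4
time_s: 57.92
tcp_pos: [397.8, 180.8, 62.2]
eef_rot: [-2.26, -2.182, 0.0]
ft_force: [-0.3, -0.2, 1.2]
gripper_width: 0.2
time_s: 58.08
tcp_pos: [398.0, 180.9, 60.4]
eef_rot: [2.26, 2.182, 0.0]
ft_force: [-1.7, -0.0, 3.3]
gripper_width: -0.3
```

```bash
python3 -m creep '[[[0,0,1,0],[0,0,2,0],[0,0,2,0]]]'; python3 -m creep '[[[0,0,1,0],[0,0,2,0],[0,0,2,0]]]'
```

```text
time_s: 58.33
tcp_pos: [398.1, 180.9, 59.7]
eef_rot: [2.26, 2.182, 0.002]
ft_force: [-9.3, -1.6, 32.3]
gripper_width: 0.3
time_s: 58.58
tcp_pos: [398.3, 181.0, 59.0]
eef_rot: [2.259, 2.181, 0.004]
ft_force: [-19.1, -4.0, 63.8]
gripper_width: 0.2
```

It moved about 2 mm at 3 N and then met a hard stop (64 N), with the bar top at about 95 mm as it should be when shut. I'll lift straight off, look and hand in.

```bash
python3 -m creep '[[[0,0,-10,0],[0,0,-40,0],[0,0,-80,0],[0,0,-120,0],[0,0,-150,0],[0,0,-150,0]]]'; python3 -m creep '[[[-40,0,0,0],[-80,0,0,0],[-120,0,0,0],[-160,0,0,0],[-200,0,0,0],[-240,0,0,0],[-240,0,0,0],[-240,0,0,0]]]'
python3 - <<'E'
from h import *
st(); w=snap("wrist","w20"); t=snap("side","s20"); t=snap("top","t20")
a=cv2.imread("pics/t20.png")[150:290,150:400]; b=cv2.imread("pics/s20.png")[90:330,160:360]
cv2.imwrite("pics/v20.png",np.hstack([cv2.resize(a,(400,300)),cv2.resize(b,(400,480),interpolation=cv2.INTER_CUBIC)[:300]]))
E
```

```text
time_s: 59.08
tcp_pos: [400.0, 181.4, 211.6]
eef_rot: [2.257, 2.179, 0.01]
ft_force: [-0.1, 0.1, -0.2]
gripper_width: -0.2
time_s: 59.75
tcp_pos: [389.2, -60.9, 206.0]
eef_rot: [-2.265, -2.176, 0.0]
ft_force: [0.1, -0.1, 0.2]
gripper_width: -0.2
59.75 [389.2 -60.9 206. ] x [0.04  0.999 0.   ] y [ 0.999 -0.04  -0.   ] z [-0.  0. -1.] [ 0.1 -0.1  0.2] -0.2130744113946827
```

View pics/v20.png

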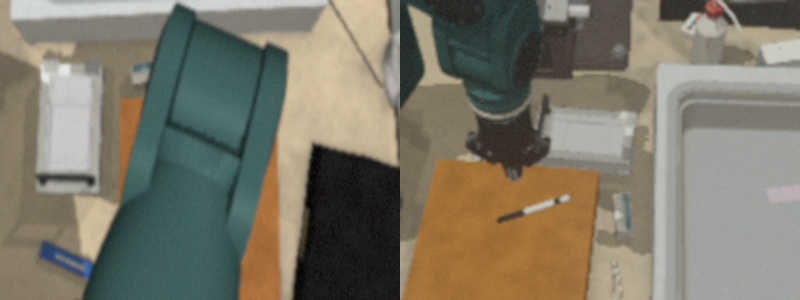

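The lid is shut (bar low at the front edge in both views), the pen is on the box, the packet and forceps look undisturbed, and the arm is clear.

```bash
python3 -c "
from workcell import arm
print(arm.sign_off())"
```

```text
the job is handed in; nothing more can be done
None
```

The job is done and handed in at about 60 s. The lid is fully shut, with both section brushes in the case and their bristles towards the hinges.

**What I did**
- **Hinge test:** I swung the lid back to its stop. A marker pen lay slantwise on the rails, so I laid it on the drawer box. I took it out on sight, without first letting the lid bind on it. The lid then ran freely down to fully shut (stopped hard at 71 N) and back to its stop.
- **Brushes:** only two were there, black and red. The black one went in the left pair of notches and the red one in the right pair. A picture before closing showed both lying in their notches.
- **Closing:** after the last close I pressed the bar from above. It gave about 2 mm at 3 N, then met a hard stop at 64 N, at the height it should have when shut.

**Last checks:** the final pictures show the lid shut, the pen on the box, and the slide packet and forceps looking untouched. I never went near the loupe, but it was not in the last picture.

**What disagreed or went wrong**
- **Fingertip height:** the real fingertips sit about 25–35 mm higher than the reported TCP. This caused two missed grips and let the bar slip out once during the first opening.
- **Bar height:** my first camera estimates of the bar's height, 162 and 126 mm, were both wrong; it was about 150 mm.
- **Harder presses:** feeling for the bench peaked at about 76 N, and some moves along the lid's arc reached 60–70 N. These stayed under the 120 N wrist limit. I believe the pushing was through the fingers, but I could not confirm that the gripper's body stayed under 40 N during the slip.

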